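# Dock the wedge-plate vise and lock it with a screwdriver

### The job

Slide the small bench vise along the bench, wedge-shaped base plate nose first, into its tapered dock until it is fully home, without lifting it off the bench. Then take the flat-blade screwdriver from the rack, use it to turn the dock's slotted cam lock clockwise to its stop so that the tongue closes behind the vise, and stand the screwdriver back in its hole in the rack. Leave everything else on the bench as it is, and do not turn the cam lock with the gripper itself.

Things in the scene. Friction and masses are not known exactly. Their poses are not given: they have to be found in the camera images.
- vise: Small aluminium bench vise, 0.7 to 1 kg, on a loose flat steel plate. Origin: centre of the plate's underside; +x to the narrow nose, z up. Plate 140 long (x -70 to 70), 10 thick, 99 wide at the tail, tapering straight, 10 degrees a side, to 50 at the nose (corners cut by 6). Jaws 70 wide, from x = -36 to 29, tops 76 above the bench; screw and cross bar (88 long in y) reach x = 98 at 41 high.
- vise_tail (a point): Middle of the rear face of the vise's upright steel push flange, which stands on the plate's wide tail edge: 96 wide in y, top 35 above the bench, rear face at x = -70 of vise. This point is 20 above the bench; axes as vise.
- dock: Dark steel V-shaped shoe fixed to the bench. Origin: on the bench, middle of its mouth; +x is the way the vise slides in, y to the left of it. Two cheeks start at x = 0, 92 apart, and close in at 10 degrees a side to fit the plate, to x = 140; keeper strips on them overhang the plate by 6, tops 17.5 high. Both flanks touching is the only stop; the cross bar at the end is not reached.
- dock_home (a point): Point on the bench on the dock's centre line, 50 past its mouth, axes as dock. vise lies here, x axes alike, when the vise is fully home; its flange's rear face is then 20 outside the mouth.
- cam (a joint): Cam lock at the right-hand side of the dock's mouth, rad: 0 open (tongue points straight out of the mouth, the dock's -x), grows clockwise seen from above to a stop at 1.571 (tongue across, close behind the flange of the home vise). Friction about 0.06 N m; stays where it is left. Starts at 0 to 0.2.
- cam_slot (a point): Centre of the top of the cam lock's round slotted head, on its axis, 33 above the bench; dock frame x = -30.5, y = -78. Head 36 across. The slot runs across the head along this point's x axis, which turns with the cam; 4.5 wide, 9 deep, edges chamfered 2. The tongue under the head points along this point's -x: 18 wide, reaches 48 from the axis, 13 to 20 above the bench.
- driver_grip (a point): Middle of the handle of the flat-blade screwdriver, the tallest of three yellow-handled tools in the rack, the only one with a flat-sided handle. 181 long, 0.13 kg, upright, z up its axis. Handle 76 long (38 up and down from here), 30 wide in x, 24 thick in y between its flat sides. Collar 34 across, 5 thick, its underside 43 below this point, rests on the rack. Shank 9 thick.
- driver_tip (a point): Blade tip of the flat-blade screwdriver, on its axis, 143 below driver_grip, axes alike. Blade 14 wide in x, 3 thick in y, 20 long.
- rack: Plywood tool rack fixed to the bench, 70 deep (x), 214 long (y). Origin: centre of its underside. Top 112 above the bench, with three through holes 21 across, chamfered 3, at y = -60, 0 and 60 on its centre line. Each holds one tool hanging by its collar, blade down; which tool is in which hole varies.
- cross_driver_grip (a point): Middle of the handle of a cross-tip screwdriver in the rack: round handle 26 thick, top 177 above the bench. Leave alone.
- nut_driver_grip (a point): Middle of the handle of a nut driver in the rack: round handle 26 thick, top 181 above the bench. Leave alone.
- hammer: Red steel claw hammer, 300 long, 130 across the head, 29 high, lying to the left of the lane to the dock. Origin under the middle of its length; head to +x, claws to +y. Leave alone.
- wrench: Chrome adjustable wrench, 215 long, 13 high, flat on the bench beyond the lane. Origin under its middle, jaws to +x. Leave alone.
- jar: Screw-top glass jar, 72 across, 100 high. Origin: centre of its underside. Leave alone. Jar, tin and tape swap places: beside the lane, left and right of the dock.
- tin: Round steel tin with a paper sleeve, 77 across, 109 high. Origin: centre of its underside. Leave alone.
- tape: Black tape measure standing on its edge, 75 x 44 x 70 high. Origin: centre of its underside. Leave alone.
Mind the look-alikes: they are no part of the job. Leave any blue look-alike of the part that bears driver_grip alone.

How it is judged:
On the way, in this order (a step that is already met when the one before it is completed fails the run):
1. The vise is home in its dock (within 6 mm), while the cam lock is still open (turned less than 0.6 rad) (horizontal distance between vise and dock_home below 0.006 m and angle between the x axis of vise and the x axis of dock, either way round below 0.05 rad and x of vise_tail in the frame of dock_home below 0 m and height (world z) of vise below 0.004 m and angle between vise's own z axis and vertical below 0.04 rad and value of joint cam below 0.6 rad), for 0.2 s.
2. The cam lock is turned to its stop with the blade in its slot, the vise still home (horizontal distance between vise and dock_home below 0.004 m and angle between the x axis of vise and the x axis of dock, either way round below 0.05 rad and x of vise_tail in the frame of dock_home below 0 m and height (world z) of vise below 0.004 m and angle between vise's own z axis and vertical below 0.04 rad and value of joint cam above 1.45 rad and distance between driver_tip and cam_slot below 0.014 m), for 0.1 s.
At the end, for the whole second after the job is handed in: The vise is flat on the bench within 4 mm and 0.05 rad of home; the cam lock is at 1.45 rad or more; the flat-blade screwdriver hangs upright (within 0.15 rad) in a hole of the rack, collar down on its top; vise and screwdriver are at rest (horizontal distance between vise and dock_home below 0.004 m and angle between the x axis of vise and the x axis of dock, either way round below 0.05 rad and x of vise_tail in the frame of dock_home below 0 m and height (world z) of vise below 0.004 m and angle between vise's own z axis and vertical below 0.04 rad and value of joint cam above 1.45 rad and z of driver_grip in the frame of rack between 0.148 and 0.161 m and x of driver_tip in the frame of rack between -0.015 and 0.015 m and y of driver_tip in the frame of rack between -0.075 and 0.075 m and angle between driver_grip's own z axis and vertical below 0.15 rad and linear speed of vise below 0.02 m/s and linear speed of driver below 0.05 m/s); the robot touches nothing.
It fails at once if The vise is lifted off the bench (more than 12 mm) or tipped (more than 0.2 rad) (height (world z) of vise above 0.012 m or angle between vise's own z axis and vertical above 0.2 rad).
It fails at once if The gripper itself pushes on the cam lock (more than 4 N) (contact force between the fingers and cam above 4 N).
It fails at once if A bystander on the bench is shifted by more than 30 mm or tipped over (distance of any of hammer, wrench, jar, tin, tape from where it was at the start of the episode above 0.03 m or angle between any of jar, tin, tape's own z axis and vertical above 0.4 rad).
It fails at once if One of the other two tools is taken out of the rack or shifted by more than 30 mm (distance of any of cross_driver_grip, nut_driver_grip from where it was at the start of the episode above 0.03 m).
It also fails if it takes over 72 s, if anything falls off the work surface, if the arm or the gripper's body presses on something with over 40 N, if the wrist force passes 120 N, or if a joint passes its speed limit or range.

### The arm

A 6-joint arm with a two-finger parallel gripper is mounted at the origin on the work surface. World frame = base frame: x ahead of the robot, y to its left, z up, the work surface at z = 0. Lengths are in m, angles in rad, forces in N, time in s.
With the tool pointing down it reaches from about 0.375 to 0.9 m from the base axis. Payload 3.1 kg.
Tool frame: the origin (TCP) lies at the very end of the fingers, on their centre line; the grasp point (between the pads) lies 19 mm behind it; z points along the fingers, y is the direction in which the jaws open and shut (so a half turn about z gives the same grasp; the last joint's range is limited). The gripper opens to 85 mm and grips with 20 to 120 N. Pads are 22 mm wide; open, the fingers measure 114 mm over their backs; the gripper's body (76 mm by 85 mm) begins 54 mm behind the grasp point. The pads swing forward as they close: fully open they stand 13 mm farther back than shut.
Start: joints at [0.938, 0.527, 1.433, -0, 1.181, -0.178], TCP at [0.275, 0.561, 0.231] pointing down, gripper open.
Joint ranges: [-3.08, 3.08], [-0.75, 2.2], [0.22, 2.44], [-1.43, 4.57], [0, 2.65], [-2.85, 2.85]. Speed limits (rad/s): [2.79, 2.79, 3.14, 3.14, 3.14, 3.14].

### API

Orientations are given as a rotation vector (axis times angle).
In Python, from bench import get_obs, cams, workorder gives the robot as it stands.
- The arm moves only by the shell command python3 -m jog 'ROWS' [FORCE]. ROWS is JSON, a list of rows, each a list of 7 numbers: the shift along the tool's x, y, z in mm, then the turn, a rotation vector about the tool's x, y, z in degrees, then the finger opening in mm, from 0 to 85.4. In form: [[tx, ty, tz, rx, ry, rz, jaw], ...]. A call has 1 to 8 rows; each row is the pose to reach, as a shift and turn from the pose measured when the call began, along the tool's axes at that moment; what a row does not reach only later rows make up. A row lasts 1/8 s, in which the tool goes at most 62.5 mm and 10.7 degrees, less where a joint would pass 70% of its speed; a pose out of reach is approached as far as the arm can. A call with a gripper value outside its range is refused whole. The fingers move at their own pace and stop on an object; FORCE is the grip in N (left out, the last holds). Time passes only in rows, so rows that repeat a pose let the fingers close. It gives the time, the measured TCP pose, the force and the opening at its end, in the units of the state.
- get_obs(): the state, without advancing time (a new reading comes with each control period).
- cams.camera(name): name is "scene" or "top" or "wrist"; returns a dict with "pixels" (384x512x3 uint8, red, green, blue), "fovy" (degrees; the focal length in pixels is half the picture's height over the tangent of half this angle, whatever the lens; pixels are square), "cx", "cy" (the principal point, pixels), "dist_coeffs" ([k1, k2, p1, p2, k3] as OpenCV has them; the pictures are not rectified), "rvec" (rotation vector, rad) and "tvec" (3), from world to camera coordinates, as OpenCV has them; the wrist camera has in their place "mount" (4x4, takes a point from camera to tool coordinates, whose origin is the TCP and whose axes are the flange's). Camera axes: x right, y down, z forward; pixel columns grow to the right and rows downward; lengths in m; the calibration is good to about 2 mm. A picture is of the moment at which its call begins: read the wrist's pose just before it. There is no depth.
- workorder.hand_in(): hands the job in, once; it reports no verdict.
Trained networks look in the newest picture that a camera, given by its name, has taken for a name from the list of things; names that differ only in an ending like _2 or _b are one class to them, and where a whole thing is asked for, a point or a joint stands for the part that bears it (a point fixed in the world has none). Each returns a list of dicts, best first, with "conf" (0 to 1); they miss things now and then, are a little off and sometimes report something else, mostly with a low value. They report only what shows in the picture. A call takes as long as a camera call. They do not tell look-alikes from the thing itself.
- cams.silhouettes(camera, label): "pixels" (384x512 bool, what is visible of it) and "extent" ([left, top, right, bottom] in pixels, round what is visible of it).
The state is a dict: "t": time; "joint_positions": joint angles; "qvel": joint speeds; "effort": joint torques, N m; "position": TCP position; "orientation": TCP orientation; "ft_force": force on the tool from outside, world axes, zero at the start; "ft_torque": the same for the moment, N m; "width": opening from 0.0 (shut) to 1.0 (fully open).
Only numpy, scipy, OpenCV 4.12 (cv2) and the standard library are available. Lean on these libraries where they do the work, as an engineer would, in place of code of your own. Each camera call takes 0.05 s, during which the arm holds its last target.

## Working session

There is one attempt and no reset: what is moved stays moved. The work goes in short steps, Python scripts to look and compute and a shell command to move; the robot and the scene stay as the last step left them, time stands still between calls to the robot, and variables do not carry over. Pictures are saved under pics/ and viewed, and the job is handed in when it is done.

```bash
ls -la; mkdir -p pics; cat > h.py <<'E'
import numpy as np, cv2, json
from bench import get_obs, cams, workorder
def snap(name, fn=None):
    o=get_obs(); c=cams.camera(name)
    K=f=None
    h=c['pixels'].shape[0]; f=h/2/np.tan(np.radians(c['fovy'])/2)
    c['K']=np.array([[f,0,c['cx']],[0,f,c['cy']],[0,0,1]]); c['D']=np.array(c['dist_coeffs'],float)
    if 'mount' in c:
        R=cv2.Rodrigues(np.array(o['orientation'],float))[0]; T=np.eye(4);T[:3,:3]=R;T[:3,3]=o['position']
        C=T@np.array(c['mount'])   # cam->world
        W=np.linalg.inv(C)
    else:
        W=np.eye(4);W[:3,:3]=cv2.Rodrigues(np.array(c['rvec'],float))[0];W[:3,3]=np.array(c['tvec']).ravel()
    c['W']=W
    if fn: cv2.imwrite(fn,c['pixels'][:,:,::-1])
    return c
def ray(c,uv,z):
    p=cv2.undistortPoints(np.array(uv,float).reshape(-1,1,2),c['K'],c['D']).reshape(-1,2)
    C=np.linalg.inv(c['W']); d=np.c_[p,np.ones(len(p))]@C[:3,:3].T; o=C[:3,3]
    s=(z-o[2])/d[:,2]; return o+d*s[:,None]
def proj(c,X):
    X=np.array(X,float).reshape(-1,3)
    return cv2.projectPoints(X,cv2.Rodrigues(c['W'][:3,:3])[0],c['W'][:3,3],c['K'],c['D'])[0].reshape(-1,2)
E
python3 - <<'E'
from h import *
print({k:np.round(v,3) for k,v in get_obs().items()})
for n in ['scene','top','wrist']:
    c=snap(n,f'pics/{n}0.png'); C=np.linalg.inv(c['W']); print(n,c['fovy'],c['D'],C.round(3).tolist())
E
```

```text
total 12
drwxr-xr-x  3 agent agent 4096 Dec  6 23:54 .
drwxr-xr-x 23 root  root  4096 Dec  6 23:54 ..
drwxr-xr-x  2 agent agent 4096 Dec  6 23:54 pics
{'t': np.float64(0.0), 'joint_positions': array([ 0.937,  0.528,  1.434, -0.   ,  1.181, -0.178]), 'qvel': array([ 0.001, -0.001, -0.001,  0.001,  0.002, -0.   ]), 'effort': array([-1.0000e-03, -4.4236e+01, -1.7802e+01, -0.0000e+00,  9.0000e-03,
        0.0000e+00]), 'position': array([0.274, 0.561, 0.23 ]), 'orientation': array([-7.08e-01, -3.06e+00,  3.00e-03]), 'ft_force': array([-1.057,  0.725, -0.99 ]), 'ft_torque': array([ 0.018,  0.004, -0.006]), 'width': np.float64(0.996)}
scene 45.266962106624234 [0.05647399 0.         0.         0.         0.        ] [[0.267, 0.572, -0.776, 1.479], [0.964, -0.163, 0.212, -0.289], [-0.005, -0.804, -0.595, 0.842], [0.0, 0.0, 0.0, 1.0]]
top 42.603615816702174 [0.00566875 0.         0.         0.         0.        ] [[-0.0, -0.988, 0.154, 0.357], [-1.0, 0.003, 0.018, -0.068], [-0.019, -0.154, -0.988, 1.47], [0.0, 0.0, 0.0, 1.0]]
wrist 66.79457584786742 [-0.07197233  0.          0.          0.          0.        ] [[0.44, 0.853, 0.282, 0.203], [0.898, -0.417, -0.139, 0.597], [-0.001, 0.314, -0.949, 0.374], [0.0, 0.0, 0.0, 1.0]]
```

View pics/scene0.png

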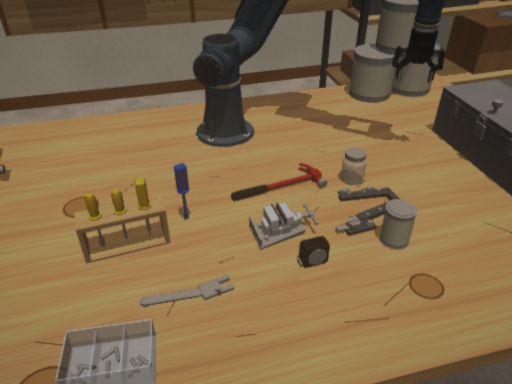

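View pics/top0.png

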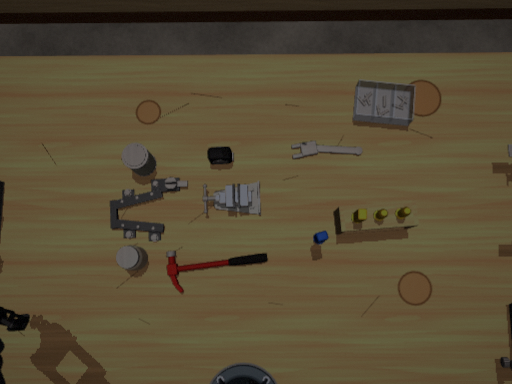

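View pics/wrist0.png

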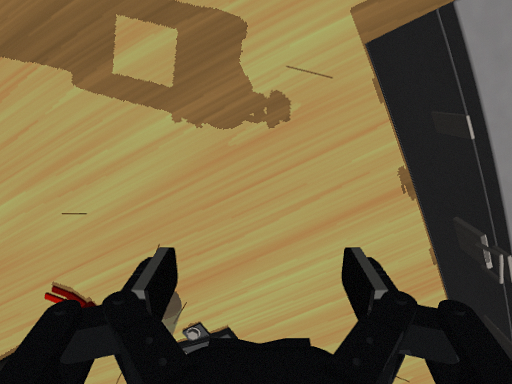

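The scene camera shows the vise at about (278,222), the dock at (370,210), and the rack at (125,230). The flat-blade driver is at (141,193) and the blue look-alike at (182,180). I'll enlarge the top view next.

```bash
python3 - <<'E'
from h import *
c=snap('top'); p=c['pixels'][:,:,::-1]
cv2.imwrite('pics/t1.png',cv2.resize(p[130:280,90:290],None,fx=4,fy=4,interpolation=cv2.INTER_CUBIC))
cv2.imwrite('pics/t2.png',cv2.resize(p[180:260,300:430],None,fx=6,fy=6,interpolation=cv2.INTER_CUBIC))
for l in ['vise','dock','cam_slot','driver_grip','rack','jar','tin','tape','hammer','wrench','cross_driver_grip','nut_driver_grip']:
    for d in cams.silhouettes('top',l)[:3]:
        ys,xs=np.nonzero(d['pixels']); m=[xs.mean(),ys.mean()]
        print(l,round(d['conf'],2),np.round(d['extent'],1),np.round(m,1),ray(c,m,0.05).round(3))
E
```

```text
vise 0.72 [200.2 182.9 258.2 214.4] [236.  198.8] [[0.579 0.022 0.05 ]]
vise 0.69 [117.8 145.1 157.8 177. ] [138.2 158.7] [[0.7   0.313 0.05 ]]
dock 0.41 [293.  140.9 359.1 159.3] [322.5 148.9] [[ 0.728 -0.234  0.05 ]]
cam_slot 0.77 [164.5 174.6 189.1 187.6] [173.7 183. ] [[0.626 0.206 0.05 ]]
driver_grip 0.72 [355.6 208.  365.6 226.8] [359.  216.2] [[ 0.527 -0.335  0.05 ]]
driver_grip 0.7 [313.3 232.5 328.8 245.7] [319.6 238. ] [[ 0.464 -0.22   0.05 ]]
rack 0.86 [329.4 200.9 417.8 234.5] [374.7 218.1] [[ 0.521 -0.38   0.05 ]]
rack 0.42 [394.3 208.9 407.1 217.1] [401.8 213. ] [[ 0.536 -0.458  0.05 ]]
jar 0.97 [117.9 246.6 149.5 272.1] [131.2 258.1] [[0.407 0.322 0.05 ]]
tin 0.67 [120.5 143.6 160.  173.9] [138.5 158.8] [[0.7   0.312 0.05 ]]
tape 0.69 [206.4 145.7 233.2 164.8] [219.4 155. ] [[0.71  0.072 0.05 ]]
hammer 0.79 [164.9 250.  265.  296.9] [207.5 265.3] [[0.386 0.102 0.05 ]]
wrench 0.78 [292.1 140.9 362.1 158.3] [321.9 148.8] [[ 0.728 -0.232  0.05 ]]
wrench 0.7 [111.  178.5 186.9 237.2] [142.8 207.5] [[0.554 0.294 0.05 ]]
wrench 0.3 [348.9 211.2 368.2 223.9] [359.1 215.6] [[ 0.528 -0.335  0.05 ]]
cross_driver_grip 0.64 [371.7 207.2 390.  222. ] [379.5 214.6] [[ 0.531 -0.394  0.05 ]]
nut_driver_grip 0.57 [395.2 206.9 411.6 217.8] [401.8 213.3] [[ 0.535 -0.458  0.05 ]]
```

View pics/t1.png

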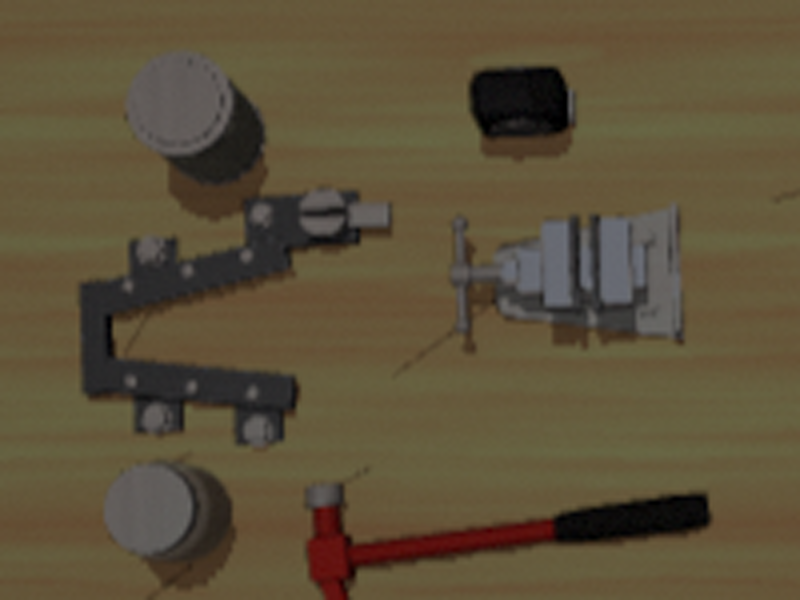

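View pics/t2.png

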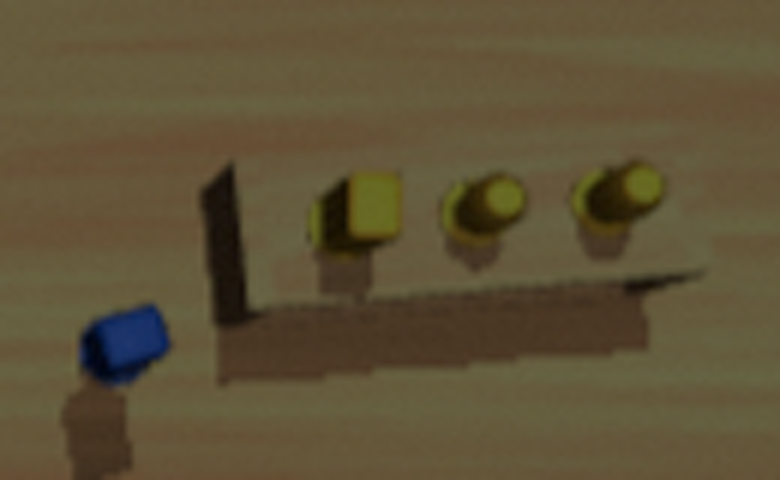

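```bash
cat >> h.py <<'E'
def goto(pos,yaw_deg):
    """print total tool-frame shift (mm) & turn (deg) to tool-down pose with tool y at yaw"""
    o=get_obs(); R=cv2.Rodrigues(np.array(o['orientation'],float))[0]
    a=np.radians(yaw_deg); y=np.array([np.cos(a),np.sin(a),0]); z=np.array([0,0,-1.]); x=np.cross(y,z)
    Rt=np.c_[x,y,z]; s=R.T@(np.array(pos)-o['position'])*1000; r=np.degrees(cv2.Rodrigues(R.T@Rt)[0].ravel())
    print('t',round(o['t'],2),'shift',s.round(1),'turn',r.round(2),'pos',np.round(o['position'],4),'yaw',np.degrees(np.arctan2(R[1,1],R[0,1])).round(2),'F',np.round(o['ft_force'],1),'w',round(o['width']*85.4,1))
E
python3 -c "
from h import *
goto([.56,.12,.36],0)"
```

```text
t 0.8 shift [-450.4 -271.2 -128.7] turn [-0.   -0.   63.94] pos [0.2745 0.5615 0.2313] yaw 63.94 F [-0.1 -0.4 -0.6] w 85.2
```

```bash
python3 -m jog '[[-50,-30,-14,0,0,7,85],[-100,-60,-29,0,0,14,85],[-150,-90,-43,0,0,21,85],[-200,-120,-57,0,0,28,85],[-250,-150,-71,0,0,36,85],[-300,-181,-86,0,0,43,85],[-350,-211,-100,0,0,50,85],[-400,-241,-114,0,0,57,85]]'; python3 -m jog '[[-50,-30,-14,0,0,7,85],[-50,-30,-14,0,0,7,85],[-50,-30,-14,0,0,7,85]]'; python3 - <<'E'
from h import *
c=snap('wrist','pics/w1.png'); goto([.56,.12,.36],0)
E
```

```text
t: 1.8
position: [0.5288, 0.1675, 0.3461]
orientation: [2.088, 2.347, 0.001]
ft_force: [0.5, 0.6, -0.0]
width: 0.994
t: 2.17
position: [0.5048, 0.1145, 0.3602]
orientation: [2.227, 2.215, 0.002]
ft_force: [-1.2, 0.1, -0.7]
width: 0.997
t 2.23 shift [ 5.2 55.2 -0. ] turn [ 0.05 -0.05 -0.24] pos [0.5048 0.1151 0.3599] yaw -0.24 F [-0.2 -0.6 -0.1] w 84.6
```

View pics/w1.png

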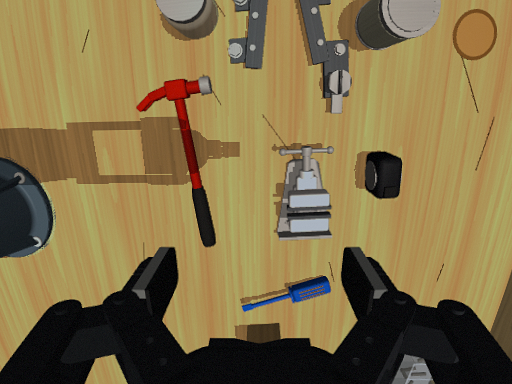

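Vise is at (305,200), nose up towards the dock at (295,40), which the frame cuts off. The blue driver lies flat at (290,293). I'll move further over.

```bash
python3 -m jog '[[45,28,0,0,0,0,85],[90,55,0,0,0,0,85],[90,55,0,0,0,0,85],[90,55,0,0,0,0,85]]'; python3 - <<'E'
from h import *
c=snap('wrist','pics/w2.png'); goto([.56,.12,.36],0)
cv2.imwrite('pics/w2b.png',cv2.resize(c['pixels'][0:250,150:400,::-1],None,fx=3.0,fy=3.0,interpolation=cv2.INTER_CUBIC)[:600])
np.savez('w2.npz',K=c['K'],D=c['D'],W=c['W'],p=c['pixels'])
for l in ['vise','dock','cam_slot']:
    for d in cams.silhouettes('wrist',l)[:3]:
        ys,xs=np.nonzero(d['pixels']); m=[xs.mean(),ys.mean()]
        print(l,round(d['conf'],2),np.round(d['extent'],1),np.round(m,1),ray(c,m,0.033).round(4))
E
```

```text
t: 2.72
position: [0.5592, 0.2059, 0.3591]
orientation: [-2.222, -2.219, 0.001]
ft_force: [0.3, -0.8, -0.2]
width: 0.995
t 2.77 shift [-85.2   1.   -0.5] turn [-0.05 -0.01 -0.15] pos [0.5592 0.2052 0.3595] yaw -0.15 F [-0.3  0.7 -0.2] w 85.3
vise 0.9 [246.6 201.  299.5 284.5] [272.8 244.6] [[0.5844 0.0326 0.033 ]]
dock 0.91 [199.3  19.1 314.4 169.3] [257.7  82.2] [[0.5579 0.3089 0.033 ]]
cam_slot 0.83 [291.7 132.  315.2 170.3] [302.1 146.9] [[0.6295 0.2095 0.033 ]]
```

View pics/w2b.png

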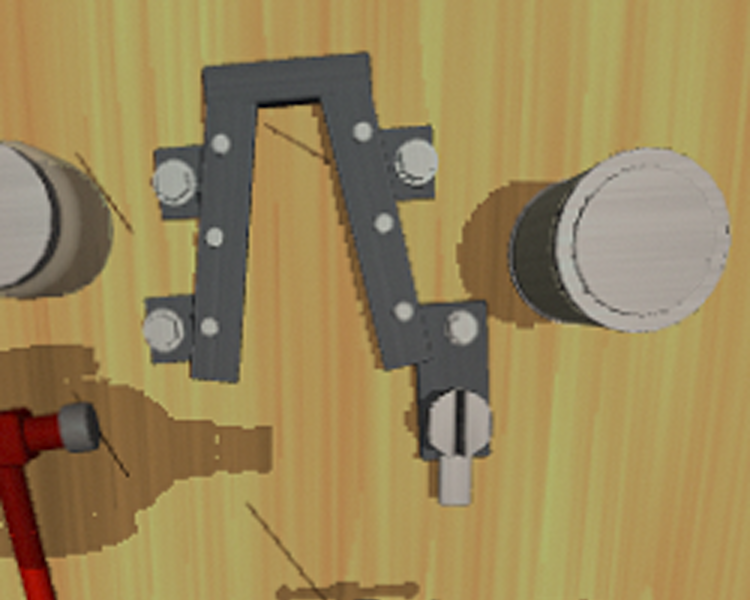

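Dock seen clearly: strip inner corners at about (239,382) and (386,370) in the 3x crop, cam head at (460,424), slot nearly straight.

```bash
python3 - <<'E'
from h import *
z=np.load('w2.npz'); c={k:z[k] for k in z}
g=cv2.cvtColor(c['p'],cv2.COLOR_RGB2GRAY).astype(float)
q=lambda u:(np.array(u,float)+.5)/3-.5+np.array([150,0])
# subpixel inner edges: for rows find crossing
def edge(rows,u0,u1,dirn):
    out=[]
    for r in rows:
        r=int(r); t=(r-rows[0])/(rows[-1]-rows[0]); u=u0+(u1-u0)*t
        xs=np.arange(u-6,u+6.01,.1); v=np.interp(xs,np.arange(g.shape[1]),g[r])
        d=np.gradient(v)*dirn; 
        i=np.argmax(d); out.append([xs[i],r])
    return np.array(out)
rows=np.arange(40,122)
L=edge(rows,*(q([[256,120],[239,366]])[:,0]),1); Rr=edge(rows,*(q([[325,120],[384,366]])[:,0]),-1)
def fit(P):
    X=ray(c,P,.0175)[:,:2]; 
    for _ in range(3):
        vx,vy,x,y=cv2.fitLine(X.astype(np.float32),cv2.DIST_HUBER,0,.01,.01).ravel(); d=(X-[x,y])@[-vy,vx]; X=X[abs(d)<.002]
    s=np.sign(vy); return np.array([vx,vy])*s,np.array([x,y]),len(X),d.std()
a=fit(L);b=fit(Rr); print(a,b)
ang=lambda v:np.degrees(np.arctan2(v[1],v[0]))
th=(ang(a[0])+ang(b[0]))/2; print('angles',ang(a[0]),ang(b[0]),'axis',th)
# apex
A=np.c_[a[0],-b[0]]; s=np.linalg.solve(A,b[1]-a[1]); apex=a[1]+a[0]*s[0]
d=np.array([np.cos(np.radians(th)),np.sin(np.radians(th))]); n=np.array([-d[1],d[0]])
# inner strip half-width at mouth: cheeks 46 - 6/cos10
for ov in (6,6/np.cos(np.radians(10))): 
    D=(46-ov)/1000/np.tan(np.radians(10)); print('mouth from apex',apex-d*D)
m=ray(c,q([[239,382],[386,370]]),.0175)[:,:2]; print('corner mid',m,m.mean(0), np.linalg.norm(m[0]-m[1]))
sc=ray(c,q([[209,327],[214,237],[221,144],[404,311],[384,223],[363,131]]),.0185)[:,:2]
print('screw mids',(sc[:3]+sc[3:])/2); mid=(sc[:3]+sc[3:])/2; print(ang(mid[2]-mid[0]), [ang(sc[i]-sc[i+3]) for i in range(3)])
cb=ray(c,q([[203,67],[370,54]]),.0175)[:,:2]; print('crossbar',cb,ang(cb[0]-cb[1])-90)
for mo in (apex-d*D,m.mean(0)):
  print('cam pred',mo+d*-.0305+n*-.078)
print('cam meas',ray(c,q([[460,424]]),.033)[:,:2])
sl=ray(c,q([[460,455],[461,393]]),.033)[:,:2]; print('slot ang',ang(sl[1]-sl[0]))
E
```

```text
(array([0.10165597, 0.99481964], dtype=float32), array([0.5179843 , 0.31576392], dtype=float32), 82, np.float64(0.0004769361612932065)) (array([-0.2500583,  0.9682308], dtype=float32), array([0.56870663, 0.31156152], dtype=float32), 82, np.float64(0.0007406851042093916))
angles 84.16546 104.480965 axis 94.32321
mouth from apex [0.54915676 0.22726723]
mouth from apex [0.54911718 0.22779067]
corner mid [[0.51110633 0.24000808]
 [0.59130047 0.24627197]] [0.5512034  0.24314002] 0.08043839353805791
screw mids [[0.54815306 0.27336305]
 [0.54466497 0.31850579]
 [0.54158762 0.36342802]]
94.16929608695871 [np.float64(-175.60759375032896), np.float64(-175.73323499497585), np.float64(-175.38177309245083)]
crossbar [[0.49735115 0.39711403]
 [0.5810178  0.40264469]] -266.2180464154295
cam pred [0.62919442 0.2032573 ]
cam pred [0.63128064 0.21860666]
cam meas [[0.63053454 0.21917477]]
slot ang 91.46924999475905
```

```bash
python3 - <<'E'
from h import *
z=np.load('w2.npz'); 
cv2.imwrite('pics/w2v.png',cv2.resize(z['p'][190:300,220:330,::-1],None,fx=5.4,fy=5.4,interpolation=cv2.INTER_CUBIC))
E
```

```text
(no output)
```

View pics/w2v.png

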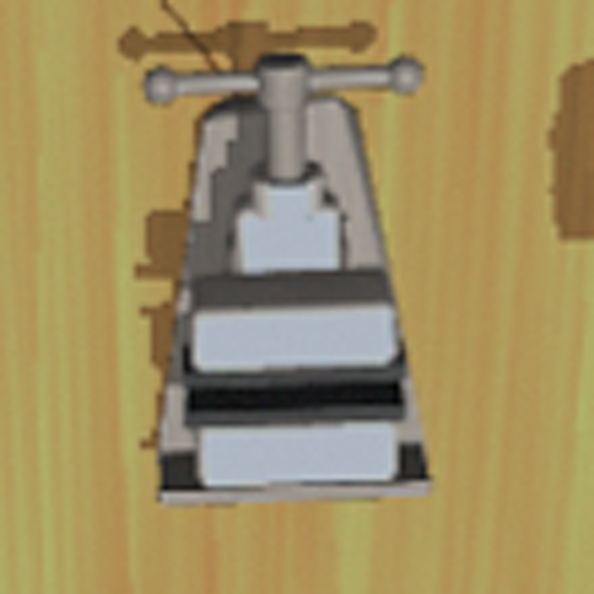

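```bash
python3 - <<'E'
from h import *
z=np.load('w2.npz'); c={k:z[k] for k in z}
q=lambda u:(np.array(u,float)+.5)/5.4-.5+np.array([220,190])
ang=lambda v:np.degrees(np.arctan2(v[1],v[0]))
P=lambda u,h:ray(c,q(u),h)[:,:2]
f=P([[160,500],[430,492]],.035); b=P([[160,85],[405,75]],.041); j1=P([[192,340],[397,332]],.076); j2=P([[200,458],[396,450]],.076)
j1f=P([[293,310]],.076);j1r=P([[293,370]],.076);j2f=P([[297,428]],.076);j2r=P([[297,487]],.076)
n=P([[280,100]],.010)
for k,v in dict(f=f,b=b,j1=j1,j2=j2).items(): print(k,v.round(4).tolist(),'mid',v.mean(0).round(4),'w',np.linalg.norm(v[1]-v[0]).round(4),'yaw',ang(v[0]-v[1])-90)
print(j1f,j1r,j2f,j2r,'nose',n)
e=b.mean(0)-f.mean(0); print('axis',ang(e),np.linalg.norm(e))
E
```

```text
f [[0.5406, -0.0465], [0.6354, -0.0435]] mid [ 0.588 -0.045] w 0.0948 yaw -268.2178669066139
b [[0.543, 0.1118], [0.6197, 0.115]] mid [0.5813 0.1134] w 0.0768 yaw -267.60738069027445
j1 [[0.553, 0.0412], [0.616, 0.0438]] mid [0.5845 0.0425] w 0.063 yaw -267.6406740670328
j2 [[0.5553, -0.0014], [0.6173, 0.0014]] mid [ 0.5863 -0.    ] w 0.0621 yaw -267.48065368247626
[[0.58391349 0.05154864]] [[0.58423691 0.03056026]] [[0.58582249 0.00963175]] [[ 0.58619147 -0.01233911]] nose [[0.58200616 0.09451496]]
axis 92.42083436483493 0.1585017397912156
```

```bash
python3 -c "
from h import *
goto([.5855,.020,.13],2.2)"
```

```text
t 2.92 shift [-184.3   26.6  230.1] turn [ 0.04 -0.04 -2.47] pos [0.5596 0.2042 0.3602] yaw -0.27 F [-0.5 -0.2 -0.9] w 85.1
```

```bash
python3 -m jog '[[-35,5,44,0,0,-0.5,85],[-70,10,88,0,0,-1,85],[-105,15,132,0,0,-1.5,85],[-140,20,176,0,0,-2,85],[-184,26.6,230,0,0,-2.5,85],[-184,26.6,230,0,0,-2.5,85],[-184,26.6,230,0,0,-2.5,85]]'; python3 - <<'E'
from h import *
goto([.5855,.020,.042],2.2)
c=snap('wrist','pics/w3.png')
for n,X in dict(j1=[.5845,.0425,.076],j2=[.5863,0,.076],jl=[.553,.0412,.076]).items(): print(n,proj(c,X))
E
```

```text
t: 3.8
position: [0.5856, 0.0198, 0.1306]
orientation: [-2.18, -2.262, -0.002]
ft_force: [0.7, -0.2, -0.7]
width: 0.994
t 3.8 shift [ 0.1 -0.2 88.6] turn [ 0.05 -0.06 -0.07] pos [0.5856 0.0198 0.1306] yaw 2.13 F [ 0.7 -0.2 -0.7] w 84.9
j1 [[257.27203617 183.42739907]]
j2 [[257.7056836  237.50550976]]
jl [[212.82416473 183.65657282]]
```

View pics/w3.png

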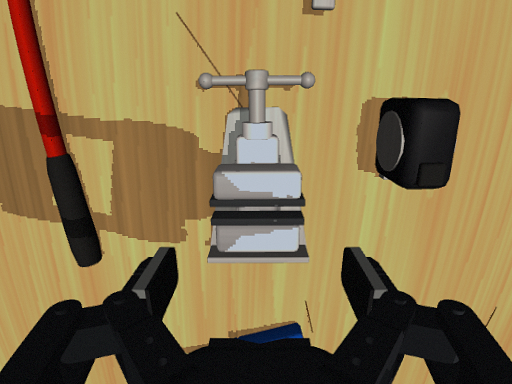

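Vise is centred between the fingers at (257,210), and the predicted jaw points match. Descending and gripping.

```bash
python3 -m jog '[[0,0,30,0,0,0,85],[0,0,60,0,0,0,85],[0,0,88,0,0,0,85],[0,0,88,0,0,0,85],[0,0,88,0,0,0,70],[0,0,88,0,0,0,60],[0,0,88,0,0,0,55],[0,0,88,0,0,0,55]]' 60;  python3 - <<'E'
from h import *
goto([.547,.288,.042],4.3)
c=snap('wrist','pics/w4.png')
E
```

```text
t: 4.85
position: [0.5845, 0.0215, 0.0458]
orientation: [-2.176, -2.264, -0.001]
ft_force: [-4.2, 1.3, 5.1]
width: 0.801
t 4.85 shift [267.8 -26.8   4.2] turn [-0.04 -0.08 -2.02] pos [0.5845 0.0215 0.0458] yaw 2.28 F [-4.2  1.3  5.1] w 68.4
```

View pics/w4.png

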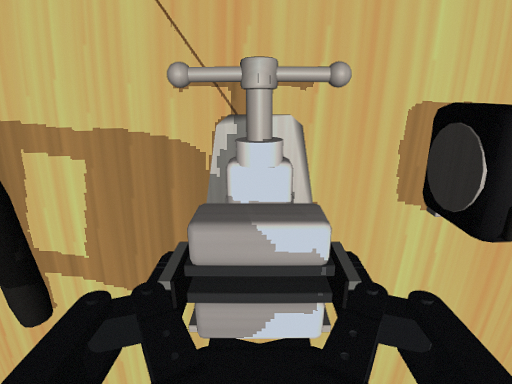

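```bash
python3 -m jog '[[15,-2,0,0,0,-0.3,55],[40,-7,0,0,0,-0.8,55],[65,-11.5,0,0,0,-1.2,55],[90,-16,0,0,0,-1.6,55],[115,-20,0,0,0,-2,55],[125,-21.8,0,0,0,-2,55],[125,-21.8,0,0,0,-2,55]]' 60;  python3 - <<'E'
from h import *
goto([.547,.288,.042],4.3)
c=snap('wrist','pics/w5.png')
c=snap('top'); cv2.imwrite('pics/t5.png',cv2.resize(c['pixels'][130:280,90:290,::-1],None,fx=4,fy=4,interpolation=cv2.INTER_CUBIC))
E
```

```text
t: 5.78
position: [0.5573, 0.1464, 0.046]
orientation: [-2.134, -2.304, -0.0]
ft_force: [-0.4, -0.6, -8.8]
width: 0.801
t 5.78 shift [142.    0.5   4.2] turn [-0.05 -0.07  0.08] pos [0.5573 0.1464 0.046 ] yaw 4.38 F [-0.4 -0.6 -8.8] w 68.4
```

View pics/w5.png

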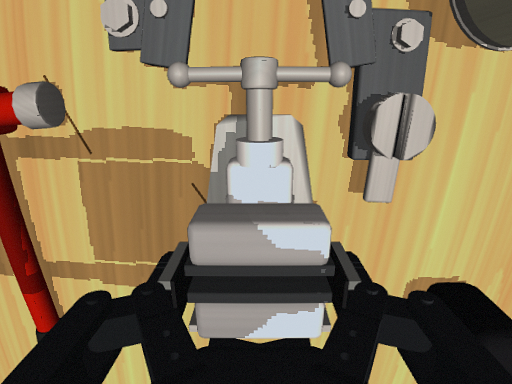

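View pics/t5.png

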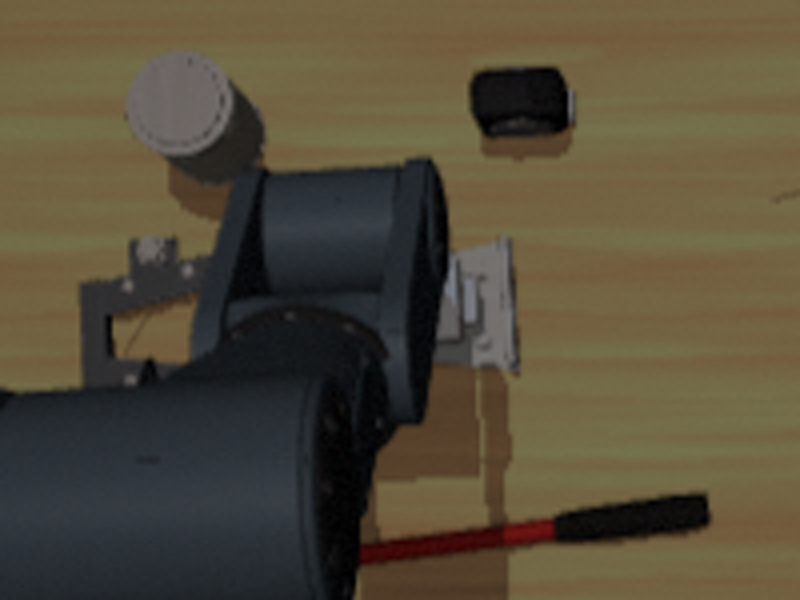

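```bash
python3 -m jog '[[15,0,0.5,0,0,0,55],[40,0,1,0,0,0,55],[65,0,1,0,0,0,55],[90,0,1,0,0,0,55],[110,0,1,0,0,0,55],[125,0,1,0,0,0,55],[128,0,1,0,0,0,55],[128,0,1,0,0,0,55]]';  python3 - <<'E'
from h import *
goto([.547,.288,.042],4.3)
c=snap('wrist','pics/w6.png')
E
```

```text
t: 6.88
position: [0.5492, 0.2729, 0.0459]
orientation: [-2.136, -2.303, -0.003]
ft_force: [0.6, -1.7, 0.5]
width: 0.801
t 6.88 shift [15.2 -1.   4. ] turn [ 0.07 -0.07  0.01] pos [0.5492 0.2729 0.0459] yaw 4.31 F [ 0.6 -1.7  0.5] w 68.4
```

View pics/w6.png

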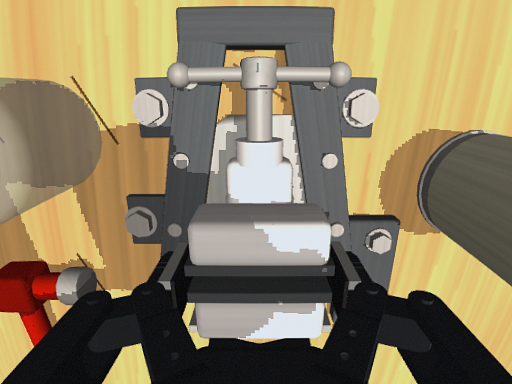

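```bash
python3 -m jog '[[4,-1,0,0,0,0,55],[8,-1,0,0,0,0,55],[11,-1,0,0,0,0,55],[13,-1,0,0,0,0,55],[14,-1,0,0,0,0,55]]';  python3 - <<'E'
from h import *
goto([.547,.288,.042],4.3)
E
```

```text
t: 7.55
position: [0.5469, 0.2857, 0.0459]
orientation: [2.137, 2.303, -0.0]
ft_force: [0.9, -7.0, 1.1]
width: 0.8
t 7.55 shift [2.3 0.3 3.9] turn [-0.    0.01 -0.03] pos [0.5469 0.2857 0.0459] yaw 4.27 F [ 0.9 -7.   1.1] w 68.3
```

```bash
python3 -m jog '[[2,0,0,0,0,0,55],[4,0,0,0,0,0,55],[6,0,0,0,0,0,55],[6,0,0,0,0,0,55]]' 100;  python3 - <<'E'
from h import *
goto([.547,.288,.042],4.3)
c=snap('wrist','pics/w7.png')
E
```

```text
t: 8.05
position: [0.5459, 0.2899, 0.0462]
orientation: [2.138, 2.301, -0.005]
ft_force: [-0.3, -9.1, 2.2]
width: 0.791
t 8.05 shift [-2.   1.   4.2] turn [-0.12  0.14 -0.08] pos [0.5459 0.2899 0.0462] yaw 4.22 F [-0.3 -9.1  2.2] w 67.5
```

View pics/w7.png

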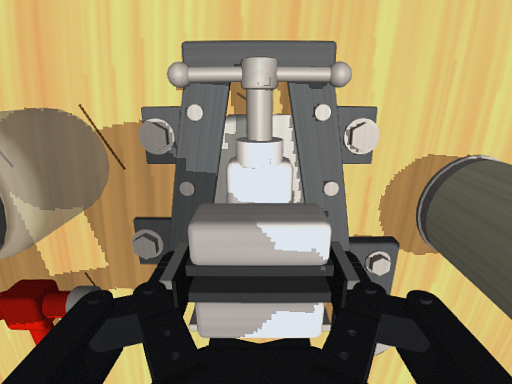

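```bash
python3 -m jog '[[2,0,0,0,0,0,55],[4,0,0,0,0,0,55],[6,0,0,0,0,0,55],[6,0,0,0,0,0,55]]' 100;  python3 - <<'E'
from h import *
goto([.547,.288,.042],4.3)
c=snap('wrist','pics/w8.png')
E
```

```text
t: 8.6
position: [0.5453, 0.2923, 0.0466]
orientation: [2.136, 2.3, -0.013]
ft_force: [0.6, -15.2, 4.5]
width: 0.789
t 8.6 shift [-4.4  1.4  4.6] turn [-0.24  0.44 -0.08] pos [0.5453 0.2923 0.0466] yaw 4.22 F [  0.6 -15.2   4.5] w 67.4
```

View pics/w8.png

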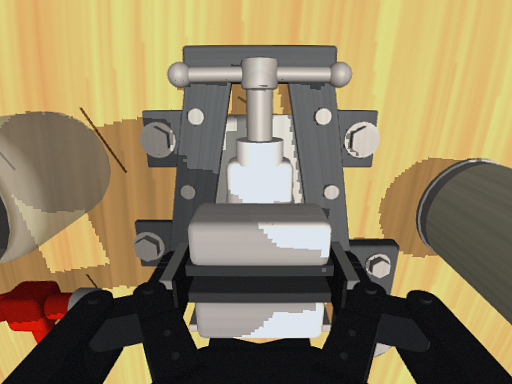

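```bash
python3 -m jog '[[-1,0,0,0,0,0,76],[-1,0,0,0,0,0,85],[-1,0,0,0,0,0,85],[-1,0,-40,0,0,0,85],[-15,0,-100,0,0,0,85],[-70,0,-150,0,0,0,85],[-80,0,-150,0,0,0,85],[-80,0,-150,0,0,0,85]]';  python3 - <<'E'
from h import *
goto([.547,.288,.042],4.3)
c=snap('wrist','pics/w9.png'); np.savez('w9.npz',K=c['K'],D=c['D'],W=c['W'],p=c['pixels'])
E
```

```text
t: 9.65
position: [0.5517, 0.2133, 0.1973]
orientation: [2.139, 2.298, -0.012]
ft_force: [-0.5, 0.5, -0.3]
width: 0.999
t 9.65 shift [ 75.9   1.2 154.8] turn [-0.22  0.39 -0.2 ] pos [0.5517 0.2133 0.1973] yaw 4.1 F [-0.5  0.5 -0.3] w 85.4
```

View pics/w9.png

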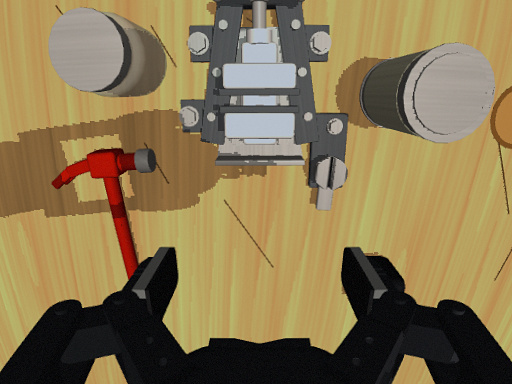

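```bash
python3 - <<'E'
from h import *
z=np.load('w9.npz'); c={k:z[k] for k in z}
cv2.imwrite('pics/w9b.png',cv2.resize(c['p'][90:220,190:360,::-1],None,fx=4.5,fy=4.5,interpolation=cv2.INTER_CUBIC))
mo=np.array([.5508,.2431]); a=np.radians(94.3); d=np.array([np.cos(a),np.sin(a)]); n=np.array([-d[1],d[0]])
for nm,X,h in [('camhead',[-30.5,-78],.033),('Lcorner',[0,40],.0175),('Rcorner',[0,-40],.0175),('flL',[-20,48],.035),('flR',[-20,-48],.035)]:
    w=mo+d*X[0]/1000+n*X[1]/1000; u=proj(c,[*w,h])[0]; print(nm,u.round(1),((u-[190,90]+.5)*4.5-.5).round(0))
E
```

```text
camhead [331.3 174.2] [637. 380.]
Lcorner [223.8 144.2] [154. 246.]
Rcorner [295.9 144. ] [478. 245.]
flL [215.2 165.5] [115. 341.]
flR [304.6 165.2] [518. 340.]
```

View pics/w9b.png

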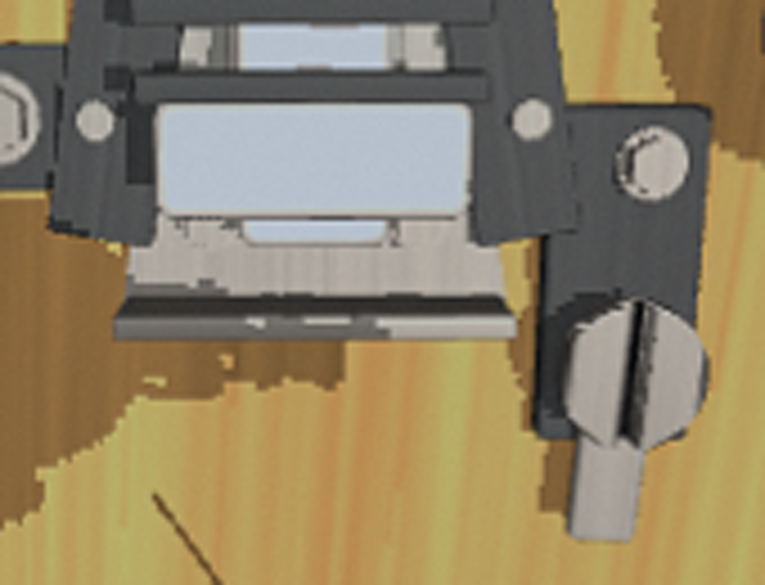

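Predicted home flange corners (115,341) and (518,340) against seen (115,338) and (516,337), so the vise is home to about 1 mm. The cam head is where it was predicted. Moving to the rack.

```bash
python3 - <<'E'
from h import *
z=np.load('w9.npz'); c={k:z[k] for k in z}
q=lambda u:(np.array(u,float)+.5)/4.5-.5+np.array([190,90])
s=ray(c,q([[643,305],[631,440]]),.033); v=s[0]-s[1]; print('slot ang',np.degrees(np.arctan2(v[1],v[0])),np.linalg.norm(v)); print(ray(c,q([[637,375]]),.033))
goto([.5,-.33,.34],-90)
E
```

```text
slot ang 93.5164172751421 0.03382416139446015
[[0.63054725 0.21989152 0.033     ]]
t 9.7 shift [-539.7  -91.  -139.6] turn [5.000e-02 5.800e-01 9.415e+01] pos [0.551  0.2139 0.1962] yaw 4.15 F [ 0.4  0.1 -0.8] w 85.0
```

```bash
python3 -m jog '[[-20,-5,-50,0,0,0,60],[-65,-12,-90,0,0,10,60],[-115,-20,-120,0,0,20,60],[-170,-30,-140,0,0,30,60],[-225,-40,-140,0,0.2,40,60],[-280,-50,-140,0,0.3,50,60],[-335,-60,-140,0,0.4,60,60],[-390,-70,-140,0,0.4,70,60]]'; python3 -c "
from h import *
goto([.5,-.33,.34],-90)"
```

```text
t: 10.7
position: [0.51, -0.1792, 0.3369]
orientation: [-3.071, -0.65, 0.007]
ft_force: [0.5, 0.2, 1.2]
width: 0.708
t 10.7 shift [-70.3 133.8  -3.3] turn [-0.15  0.27 23.91] pos [ 0.51   -0.1792  0.3369] yaw -66.09 F [0.5 0.2 1.2] w 60.5
```

```bash
python3 -m jog '[[-20,40,0,0,0,8,60],[-40,80,0,0,0,16,60],[-60,120,-3,0,0,24,60],[-70,134,-3,0,0,24,60],[-70,134,-3,0,0,24,60]]'; python3 - <<'E'
from h import *
goto([.5,-.33,.34],-90)
c=snap('wrist','pics/w10.png'); np.savez('w10.npz',K=c['K'],D=c['D'],W=c['W'],p=c['pixels'])
for l in ['driver_grip','rack']:
    for d in cams.silhouettes('wrist',l)[:3]:
        ys,xs=np.nonzero(d['pixels']); m=[xs.mean(),ys.mean()]
        print(l,round(d['conf'],2),np.round(d['extent'],1),np.round(m,1),ray(c,m,0.15).round(4))
E
```

```text
t: 11.32
position: [0.5003, -0.3294, 0.3377]
orientation: [-3.137, 0.001, 0.012]
ft_force: [0.2, -0.0, 0.7]
width: 0.705
t 11.32 shift [-0.3  0.6 -2.3] turn [-0.28  0.42 -0.05] pos [ 0.5003 -0.3294  0.3377] yaw -90.05 F [ 0.2 -0.   0.7] w 60.2
driver_grip 0.87 [138.2  50.4 191.6 170.5] [160.9  95.4] [[ 0.5831 -0.2201  0.15  ]]
driver_grip 0.8 [236.8 137.5 263.4 181.3] [250.2 157.1] [[ 0.514  -0.3172  0.15  ]]
rack 0.58 [212.6 107.3 384.3 178.3] [297.5 139.1] [[ 0.5347 -0.3709  0.15  ]]
```

View pics/w10.png

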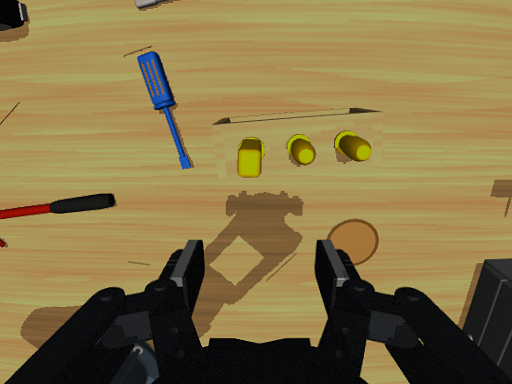

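```bash
python3 - <<'E'
from h import *
z=np.load('w10.npz')
cv2.imwrite('pics/w10b.png',cv2.resize(z['p'][95:195,200:400,::-1],None,fx=4,fy=4,interpolation=cv2.INTER_CUBIC))
E
```

```text
(no output)
```

View pics/w10b.png

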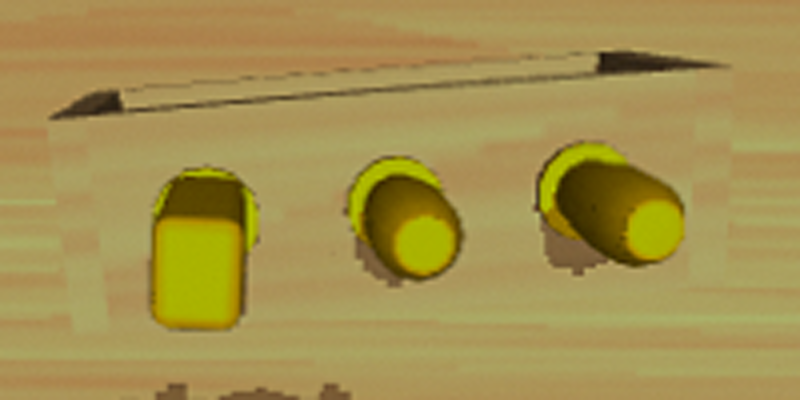

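```bash
python3 - <<'E'
from h import *
z=np.load('w10.npz'); c={k:z[k] for k in z}
q=lambda u:(np.array(u,float)+.5)/4-.5+np.array([200,95])
P=lambda u,h:ray(c,q(u),h)[:,:2]
ang=lambda v:np.degrees(np.arctan2(v[1],v[0]))
t=P([[154,220],[243,218],[240,327],[155,329]],.193)
print('top',t.round(4).tolist(),t.mean(0),'w',np.linalg.norm(t[0]-t[1]),np.linalg.norm(t[3]-t[0]),np.linalg.norm(t[1]-t[2]),'ang',ang(t[1]-t[0]),ang(t[2]-t[3]),ang(t[0]-t[3])-90,ang(t[1]-t[2])-90)
e=P([[50,118],[730,66],[75,333]],.112); print('rack edge',e.tolist(),ang(e[1]-e[0]),np.linalg.norm(e[1]-e[0]),np.linalg.norm(e[2]-e[0]))
o=P([[425,246],[656,229]],.179); print('others',o,ang(o[1]-o[0]),np.linalg.norm(o[1]-o[0]))
m=P([[395,205],[585,190]],.117); print(m)
# rack centre from right-handed frame: 
d=(e[1]-e[0])/np.linalg.norm(e[1]-e[0]); inn=np.array([d[1],-d[0]]); inn=inn if inn[0]<0 else -inn
ctr=(e[0]+e[1])/2+inn*.035; print('centre',ctr,[ (ctr+d*k).round(4).tolist() for k in (-.06,0,.06)])
g=(t.mean(0)); 
for X in ([*g,.193],[*g,.117],[*g,.155]): print(proj(c,X), (proj(c,X)[0]-[200,95]+.5)*4-.5)
E
```

```text
top [[0.5305, -0.3069], [0.531, -0.329], [0.5029, -0.3282], [0.5024, -0.3065]] [ 0.51671415 -0.31765288] w 0.02212980864525954 0.028126344748148444 0.028082371521845128 ang -88.75295506071683 -88.59647939881225 -90.81540492421506 -91.55989505575653
rack edge [[0.5478944195607601, -0.2688063449343992], [0.5646092231681186, -0.479717247284688], [0.4783429987545817, -0.27360155646442624]] -85.46874890506865 0.21157219427383558 0.06971652737892081
others [[ 0.52114135 -0.37676545]
 [ 0.52597415 -0.43760618]] -85.4583280281327 0.06103237331668017
[[ 0.52144022 -0.3764681 ]
 [ 0.526453   -0.43597903]]
centre [ 0.52136122 -0.3770269 ] [[0.5166, -0.3172], [0.5214, -0.377], [0.5261, -0.4368]]
[[249.11335757 163.19238136]] [197.95343029 274.26952544]
[[251.44102278 149.56832233]] [207.26409111 219.77328931]
[[250.40448554 155.63171218]] [203.11794215 244.02684871]
```

```bash
python3 -c "
from h import *
goto([.5167,-.3176,.136],-89.7)"
```

```text
t 11.47 shift [ 17.3  -9.6 203. ] turn [-0.2   0.34 -0.25] pos [ 0.5006 -0.3279  0.3391] yaw -89.95 F [ 0.3  0.2 -0.1] w 60.4
```

```bash
python3 -m jog '[[17.3,-9.6,30,-0.2,0.3,-0.2,46],[17.3,-9.6,70,-0.2,0.3,-0.2,46],[17.3,-9.6,110,-0.2,0.3,-0.2,46],[17.3,-9.6,120,-0.2,0.3,-0.2,46],[17.3,-9.6,120,-0.2,0.3,-0.2,46]]'; python3 - <<'E'
from h import *
goto([.5167,-.3176,.136],-89.7)
c=snap('wrist','pics/w11.png')
E
```

```text
t: 12.1
position: [0.5175, -0.3171, 0.2193]
orientation: [-3.141, -0.009, 0.001]
ft_force: [-0.1, 0.1, 0.8]
width: 0.533
t 12.1 shift [-0.8  0.5 83.3] turn [-0.02  0.05  0.02] pos [ 0.5175 -0.3171  0.2193] yaw -89.68 F [-0.1  0.1  0.8] w 45.6
```

View pics/w11.png

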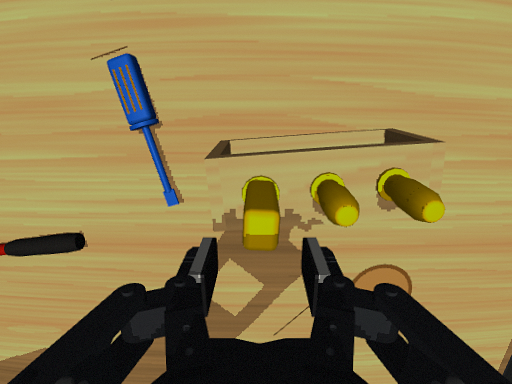

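Driver handle at (261,225) is centred between the fingers.

```bash
python3 -m jog '[[-0.5,0.5,35,0,0,0,46],[-0.8,0.5,70,0,0,0,46],[-0.8,0.5,83,0,0,0,46],[-0.8,0.5,83,0,0,0,46],[-0.8,0.5,83,0,0,0,35],[-0.8,0.5,83,0,0,0,24],[-0.8,0.5,83,0,0,0,15],[-0.8,0.5,83,0,0,0,15]]' 80; python3 -m jog '[[0,0,0,0,0,0,15],[0,0,0,0,0,0,15]]'; python3 - <<'E'
from h import *
goto([.5167,-.3176,.136],-89.7)
c=snap('wrist','pics/w12.png')
E
```

```text
t: 13.15
position: [0.5181, -0.319, 0.139]
orientation: [3.139, 0.008, 0.005]
ft_force: [-0.9, 0.4, 6.8]
width: 0.272
t: 13.4
position: [0.5181, -0.3191, 0.139]
orientation: [3.138, 0.008, 0.005]
ft_force: [-0.7, -0.5, 2.3]
width: 0.266
t 13.4 shift [-1.4 -1.5  3. ] turn [ 0.18 -0.18  0.01] pos [ 0.5181 -0.3191  0.139 ] yaw -89.69 F [-0.7 -0.5  2.3] w 22.8
```

View pics/w12.png

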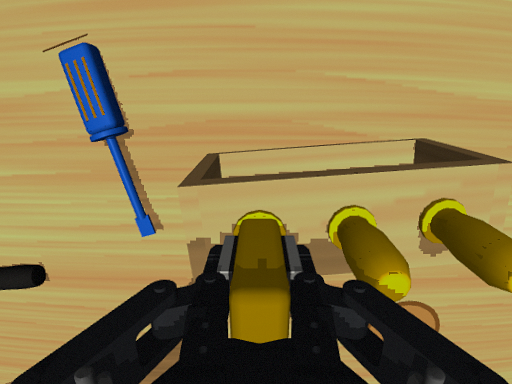

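```bash
python3 -m jog '[[0,0,-15,0,0,0,15],[0,0,-40,0,0,0,15],[0,0,-75,0,0,0,15],[0,0,-110,0,0,0,15],[0,0,-140,0,0,0,15],[0,0,-150,0,0,0,15],[0,0,-150,0,0,0,15]]'; python3 - <<'E'
from h import *
c=snap('wrist','pics/w13.png'); s=snap('scene')
cv2.imwrite('pics/s13.png',cv2.resize(s['pixels'][110:270,60:260,::-1],None,fx=4,fy=3.75,interpolation=cv2.INTER_CUBIC))
goto([.6305,.2195,.25],0)
E
```

```text
t: 14.32
position: [0.5176, -0.3186, 0.2895]
orientation: [3.138, 0.008, 0.006]
ft_force: [-0.0, 0.7, -1.3]
width: 0.272
t 14.43 shift [ 116.4 -537.    37.1] turn [ 1.00e-01  1.00e-02 -8.97e+01] pos [ 0.5169 -0.318   0.2876] yaw -89.7 F [-0.5  0.4 -1.4] w 23.1
```

View pics/w13.png

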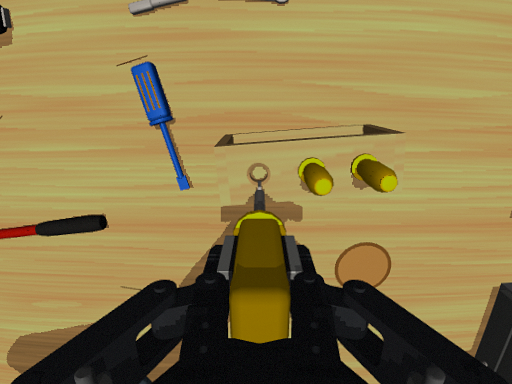

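View pics/s13.png

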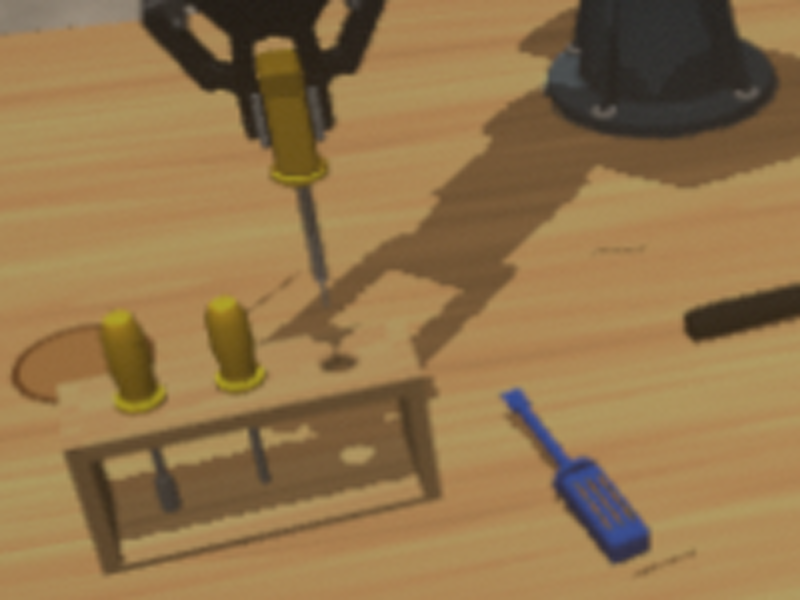

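```bash
python3 - <<'E'
from h import *
o=get_obs(); R=cv2.Rodrigues(np.array(o['orientation'],float))[0]
c=snap('wrist')
for dx in (-3,0,3):
  X=np.array(o['position'])+R@np.array([dx/1000,0,.127]); u=proj(c,X)[0]; print(dx,u.round(1),((u-[220,150]+.5)*6-.5).round(0))
cv2.imwrite('pics/w13b.png',cv2.resize(c['pixels'][150:250,220:310,::-1],None,fx=6,fy=6,interpolation=cv2.INTER_CUBIC))
E
```

```text
-3 [260.1 187.8] [243. 229.]
0 [260.1 184.8] [243. 211.]
3 [260.1 181.9] [243. 194.]
```

View pics/w13b.png

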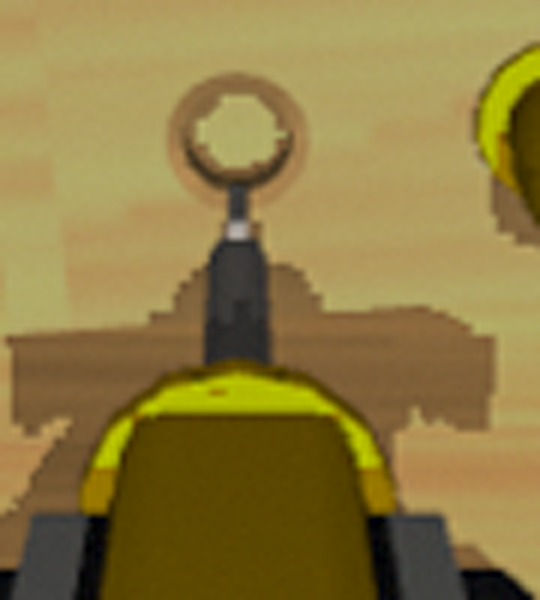

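```bash
python3 -c "
from h import *
goto([.6312,.2224,.24],2.7)"; python3 -m jog '[[10,-40,0,0,0,-8,15],[20,-90,0,0,0,-18,15],[32,-145,0,0,0,-28,15],[44,-200,0,0,0,-38,15],[56,-255,0,0,0,-48,15],[68,-310,0,0,0,-58,15],[80,-365,0,0,0,-68,15],[92,-420,0,0,0,-78,15]]'; python3 -c "
from h import *
goto([.6312,.2224,.24],2.7)"
```

```text
t 14.47 shift [ 117.1 -539.8   47. ] turn [ 7.00e-02  1.00e-02 -9.24e+01] pos [ 0.5169 -0.318   0.2874] yaw -89.7 F [-0.   1.  -1.9] w 23.1
t: 15.48
position: [0.6063, 0.1043, 0.2855]
orientation: [-2.43, -1.99, 0.004]
ft_force: [0.8, -0.8, -1.1]
width: 0.267
t 15.47 shift [120.8   1.2  45.3] turn [ -0.12   0.06 -14.07] pos [0.6063 0.1043 0.2855] yaw -11.37 F [ 0.8 -0.8 -1.1] w 22.8
```

```bash
python3 -m jog '[[40,0.4,0,0,0,-5,15],[80,0.8,0,0,0,-10,15],[110,1.2,10,0,0,-14,15],[121,1.2,30,0,0,-14.1,15],[121,1.2,60,0,0,-14.1,15],[121,1.2,80,0,0,-14.1,15],[121,1.2,80,0,0,-14.1,15],[121,1.2,80,0,0,-14.1,15]]'; cat > tip.py <<'E'
from h import *
import sys
goto([.6312,.2224,.24],2.7)
o=get_obs(); R=cv2.Rodrigues(np.array(o['orientation'],float))[0]
c=snap('wrist',f'pics/{sys.argv[1]}.png')
np.savez('tip.npz',K=c['K'],D=c['D'],W=c['W'],p=c['pixels'])
cv2.imwrite(f'pics/{sys.argv[1]}b.png',cv2.resize(c['pixels'][130:230,210:310,::-1],None,fx=6,fy=6,interpolation=cv2.INTER_CUBIC))
f=lambda u:((u-[210,130]+.5)*6-.5).round(0)
for nm,X in [('tipfront',[.0043,-.0008,.127]),('tipmid',[-.0027,-.0008,.127])]:
    print(nm,f(proj(c,np.array(o['position'])+R@np.array(X))[0]))
print('cam',f(proj(c,[.6305,.2197,.033])[0]))
E
python3 tip.py w14
```

```text
t: 16.48
position: [0.6314, 0.2219, 0.2052]
orientation: [-2.169, -2.272, 0.004]
ft_force: [-0.3, -0.7, -0.9]
width: 0.272
t 16.48 shift [  0.5  -0.2 -34.8] turn [-0.14  0.06 -0.05] pos [0.6314 0.2219 0.2052] yaw 2.65 F [-0.3 -0.7 -0.9] w 23.2
tipfront [286. 304.]
tipmid [286. 346.]
cam [289. 270.]
```

View pics/w14.png

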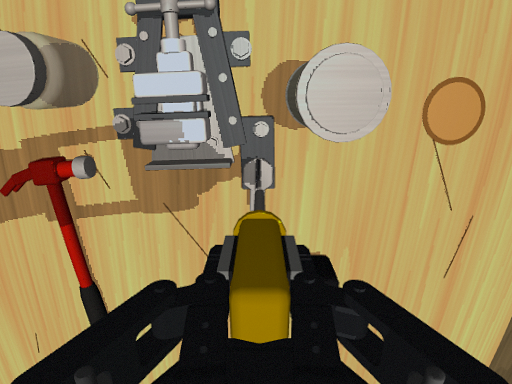

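View pics/w14b.png

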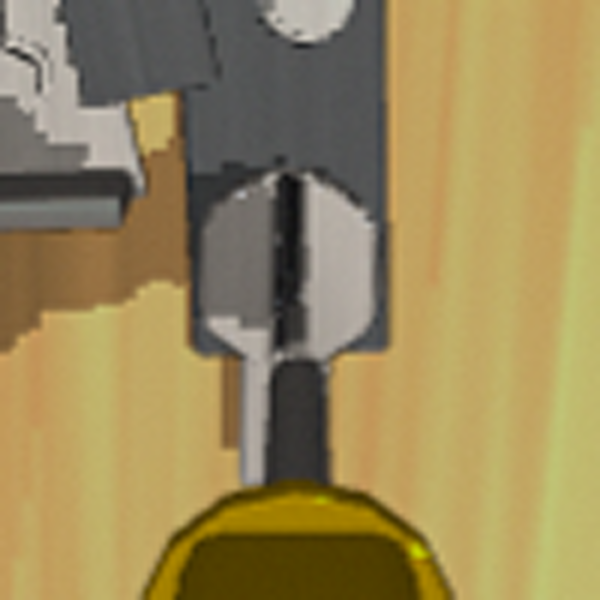

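```bash
python3 -m jog '[[0.5,0,10,0,0,0,15],[0.5,0,25,0,0,0,15],[0.5,0,36,0,0,0,15],[0.5,0,36,0,0,0,15],[0.5,0,36,0,0,0,15]]'; python3 tip.py w15
```

```text
t: 17.15
position: [0.6319, 0.2227, 0.1698]
orientation: [2.169, 2.273, -0.002]
ft_force: [0.7, 0.5, -1.0]
width: 0.268
t 17.15 shift [ -0.3  -0.7 -70.2] turn [-0.04  0.05 -0.03] pos [0.6319 0.2227 0.1698] yaw 2.67 F [ 0.7  0.5 -1. ] w 22.9
tipfront [286. 304.]
tipmid [286. 346.]
cam [283. 329.]
```

View pics/w15b.png

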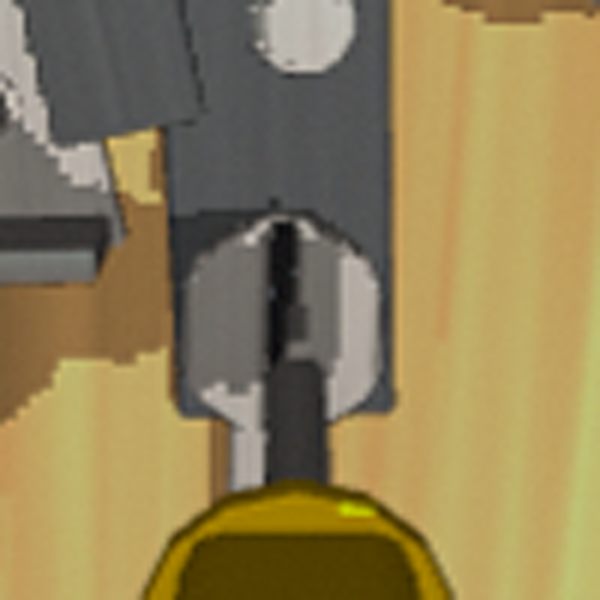

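```bash
python3 -m jog '[[0.5,-1.2,2,0,0,1.2,15],[1,-2.3,4,0,0,2.5,15],[1,-2.3,5,0,0,2.5,15],[1,-2.3,5,0,0,2.5,15],[1,-2.3,5,0,0,2.5,15]]'; python3 tip.py w16
```

```text
t: 17.82
position: [0.6298, 0.2236, 0.1652]
orientation: [2.218, 2.224, -0.001]
ft_force: [-0.1, -0.1, -2.0]
width: 0.269
t 17.82 shift [ -1.2   1.4 -74.8] turn [ 0.    0.04 -2.53] pos [0.6298 0.2236 0.1652] yaw 0.17 F [-0.1 -0.1 -2. ] w 23.0
tipfront [286. 305.]
tipmid [286. 346.]
cam [295. 343.]
```

View pics/w16b.png

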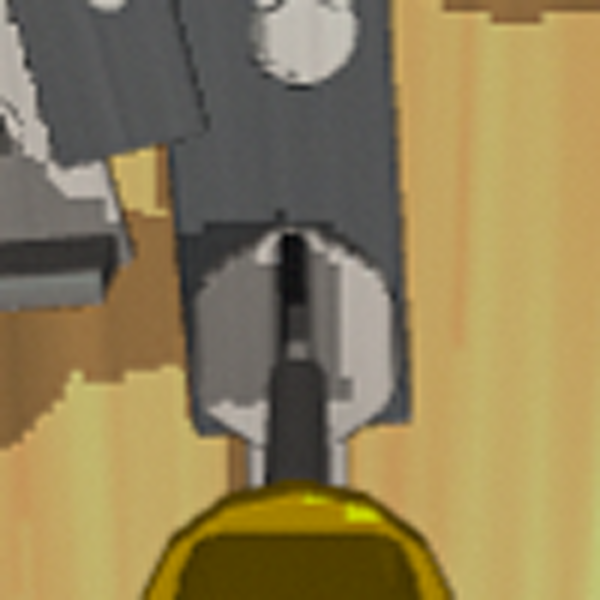

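```bash
python3 -m jog '[[0,-0.6,2,0,0,0,15],[0,-0.6,5,0,0,0,15],[0,-0.6,8,0,0,0,15],[0,-0.6,9,0,0,0,15],[0,-0.6,9,0,0,0,15]]'; python3 tip.py w17
```

```text
t: 18.5
position: [0.6291, 0.2235, 0.1561]
orientation: [2.218, 2.224, -0.001]
ft_force: [-0.4, 0.4, -1.3]
width: 0.273
t 18.5 shift [ -1.2   2.  -83.9] turn [-0.01  0.04 -2.53] pos [0.6291 0.2235 0.1561] yaw 0.17 F [-0.4  0.4 -1.3] w 23.3
tipfront [286. 305.]
tipmid [286. 346.]
cam [300. 360.]
```

View pics/w17b.png

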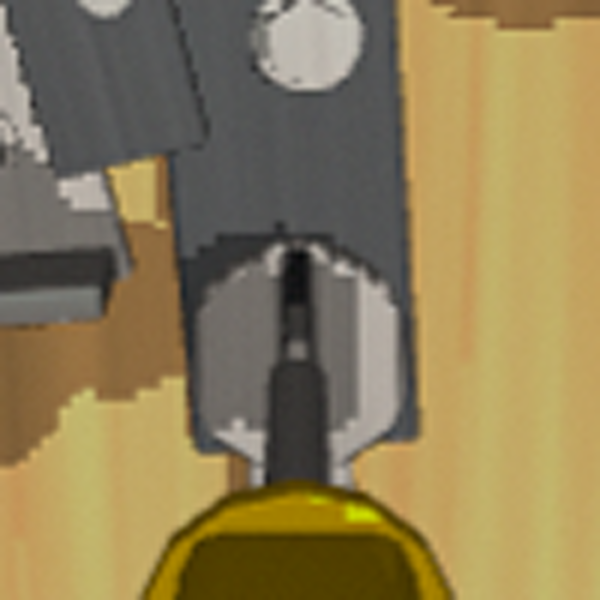

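```bash
python3 -m jog '[[0,0,2,0,0,0,15],[0,0,4,0,0,0,15],[0,0,6,0,0,0,15],[0,0,6,0,0,0,15]]'; python3 tip.py w18
```

```text
t: 19.05
position: [0.6293, 0.2236, 0.1509]
orientation: [2.218, 2.224, -0.0]
ft_force: [-1.8, -0.6, 2.9]
width: 0.274
t 19.05 shift [ -1.3   1.9 -89.1] turn [ 0.03  0.04 -2.53] pos [0.6293 0.2236 0.1509] yaw 0.17 F [-1.8 -0.6  2.9] w 23.4
tipfront [286. 305.]
tipmid [286. 346.]
cam [298. 370.]
```

View pics/w18b.png

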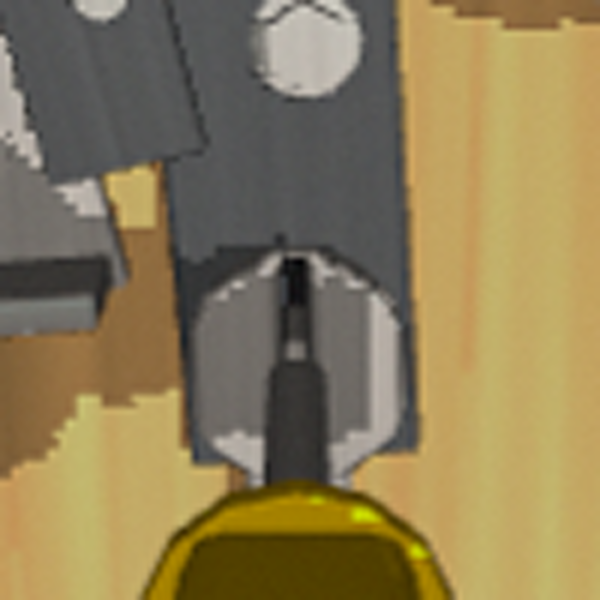

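```bash
python3 -m jog '[[0.1,0.3,-1,0,0,5,15],[0.2,1,-1,0,0,15,15],[0.2,1.6,-1,0,0,25,15],[0,2.2,-1,0,0,35,15],[-0.2,2.8,-1,0,0,45,15],[-0.5,3.3,-1,0,0,54,15],[-0.7,3.6,-1,0,0,60,15],[-0.7,3.6,-1,0,0,60,15]]' 100; python3 tip.py w19; python3 -c "
from h import *
print(get_obs()['ft_torque'])"
```

```text
t: 20.1
position: [0.6336, 0.2218, 0.1518]
orientation: [3.03, 0.82, 0.002]
ft_force: [1.2, -2.8, -0.6]
width: 0.268
t 20.1 shift [ -1.8  -1.4 -88.2] turn [  0.18   0.09 -62.42] pos [0.6336 0.2218 0.1518] yaw -59.72 F [ 1.2 -2.8 -0.6] w 22.9
tipfront [294. 308.]
tipmid [294. 349.]
cam [298. 371.]
[-0.97921134 -0.42680299  0.07029873]
```

View pics/w19b.png

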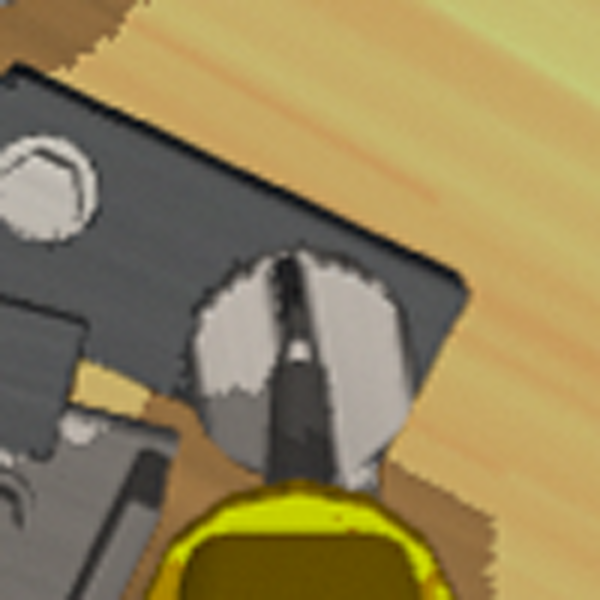

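View pics/w19.png

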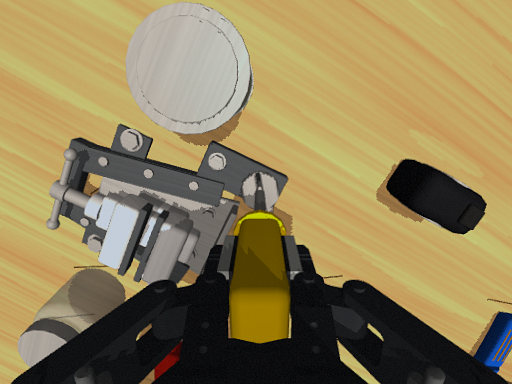

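```bash
python3 -m jog '[[0,0.3,0,0,0,5,15],[0,0.8,0,0,0,13,15],[-0.2,1.3,0,0,0,21,15],[-0.4,1.8,0,0,0,28,15],[-0.5,2.1,0,0,0,33,15],[-0.6,2.3,0,0,0,37,15],[-0.6,2.3,0,0,0,37,15]]' 100; python3 tip.py w20; python3 -c "
from h import *
o=get_obs();print(o['ft_torque'],o['joint_positions'])"
```

```text
t: 21.02
position: [0.6344, 0.2187, 0.1518]
orientation: [3.132, -0.179, 0.003]
ft_force: [-0.7, -3.6, -0.1]
width: 0.267
t 21.02 shift [ -3.3  -2.9 -88.2] turn [  0.3    0.1  -99.24] pos [0.6344 0.2187 0.1518] yaw -96.54 F [-0.7 -3.6 -0.1] w 22.8
tipfront [299. 305.]
tipmid [299. 347.]
cam [298. 372.]
[-1.23024296 -0.16282465  0.19243536] [ 0.16796776  0.67750489  1.37927112 -0.00522437  1.08367197  1.85536593]
```

View pics/w20b.png

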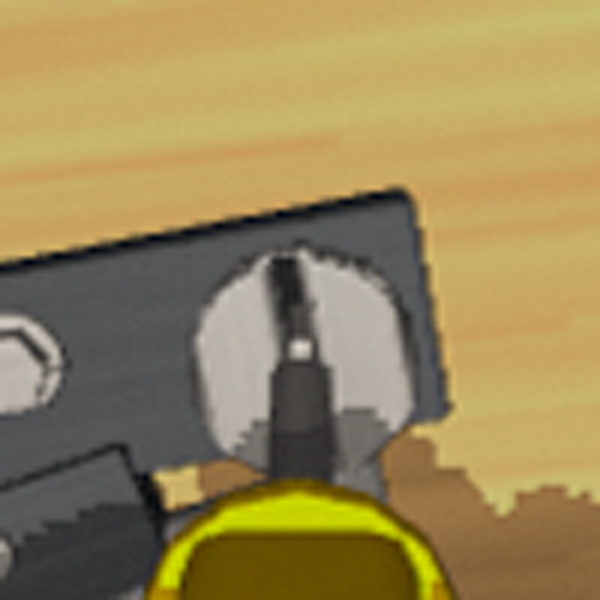

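View pics/w20.png

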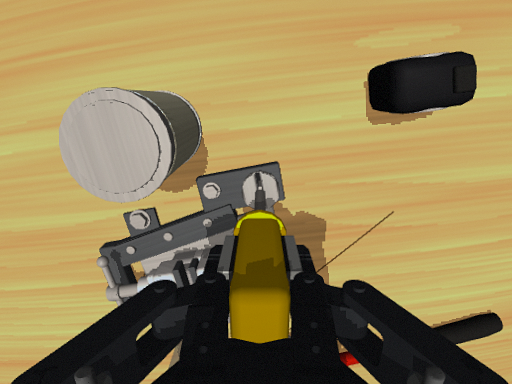

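Torque of 0.19 N m, well above the 0.06 friction. The slot is perpendicular to the dock base plate edge, so the cam is at its stop. I'll relieve the torque and withdraw.

```bash
python3 -m jog '[[0,0,0,0,0,-3,15],[0,0,0,0,0,-7,15],[0,0,0,0,0,-7,15],[0,0,-6,0,0,-7,15],[0,0,-20,0,0,-7,15],[0,0,-50,0,0,-7,15],[0,0,-90,0,0,-7,15],[0,0,-110,0,0,-7,15]]' 100; python3 tip.py w21; python3 -c "
from h import *
o=get_obs();print(o['ft_torque'],o['joint_positions'])
c=snap('scene');cv2.imwrite('pics/s21.png',cv2.resize(c['pixels'][150:270,230:430,::-1],None,fx=4,fy=4,interpolation=cv2.INTER_CUBIC))"
```

```text
t: 22.08
position: [0.6352, 0.2203, 0.2658]
orientation: [3.14, 0.013, 0.011]
ft_force: [0.6, 0.8, -1.0]
width: 0.268
t 22.07 shift [-4.2 -2.2 25.8] turn [  0.42  -0.22 -92.24] pos [0.6352 0.2203 0.2658] yaw -89.54 F [ 0.6  0.8 -1. ] w 22.9
tipfront [298. 306.]
tipmid [298. 347.]
cam [302. 220.]
[-0.00334515 -0.02250985 -0.05729449] [ 0.16938643  0.55637738  1.26757523 -0.00337111  1.30699202  1.73292654]
```

View pics/w21.png

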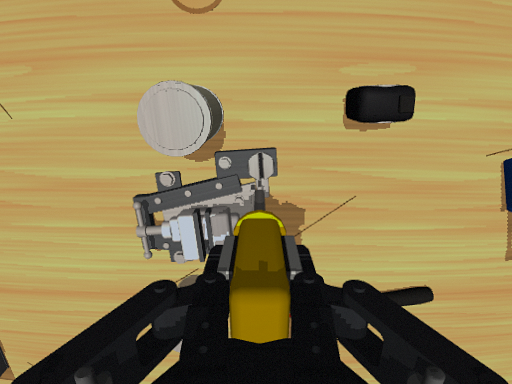

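View pics/s21.png

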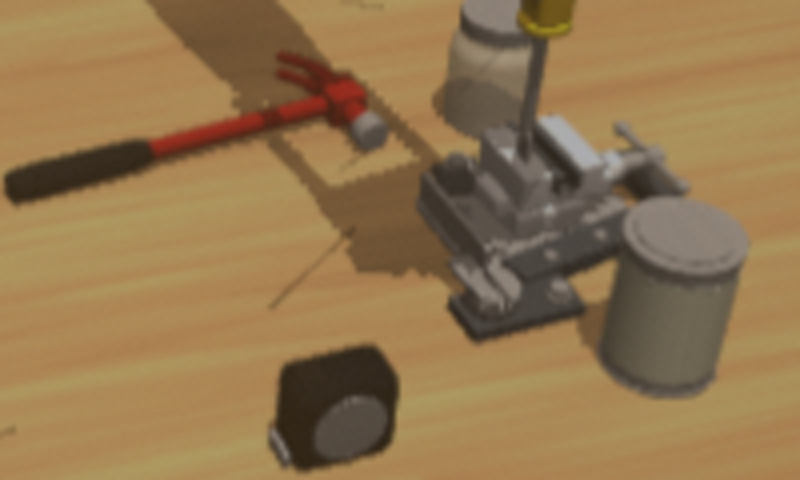

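```bash
python3 -m jog '[[0,0,-12,0,0,0,15],[-10,50,-24,0,0,0,15],[-22,105,-24,0,0,0,15],[-33,160,-24,0,0,0,15],[-45,215,-24,0,0,0,15],[-57,270,-24,0,0,0,15],[-69,325,-24,0,0,0,15],[-80,380,-24,0,0,0,15]]'; python3 -c "
from h import *
goto([.5176,-.3188,.2895],-89.7)"
```

```text
t: 23.18
position: [0.558, -0.1617, 0.2901]
orientation: [3.141, 0.013, 0.014]
ft_force: [0.4, -0.3, -1.3]
width: 0.269
t 23.18 shift [-41.6 156.8   0.4] turn [ 0.05 -0.53  0.16] pos [ 0.558  -0.1617  0.2901] yaw -89.54 F [ 0.4 -0.3 -1.3] w 23.0
```

View pics/w21b.png

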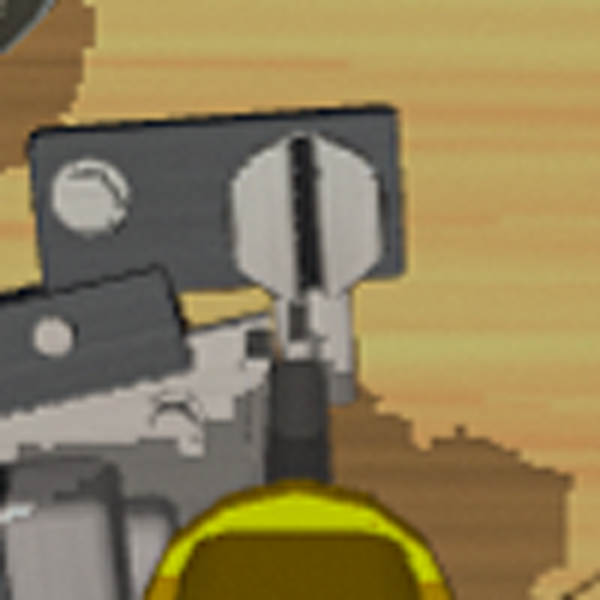

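```bash
python3 -m jog '[[-14,50,0,0,-0.2,0.1,15],[-28,105,0,0,-0.4,0.1,15],[-41.6,150,0,0,-0.5,0.2,15],[-41.6,156.8,0,0,-0.5,0.2,15],[-41.6,156.8,0,0,-0.5,0.2,15],[-41.6,156.8,0,0,-0.5,0.2,15]]'; python3 - <<'E'
from h import *
goto([.5181,-.3190,.2895],-89.7)
c=snap('wrist')
cv2.imwrite('pics/w22b.png',cv2.resize(c['pixels'][150:250,220:310,::-1],None,fx=6,fy=6,interpolation=cv2.INTER_CUBIC))
E
```

```text
t: 23.92
position: [0.5179, -0.3171, 0.2897]
orientation: [-3.141, -0.01, -0.0]
ft_force: [-0.3, -0.5, -1.7]
width: 0.269
t 23.93 shift [0.2 1.9 0.2] turn [-0.02 -0.    0.05] pos [ 0.5179 -0.3171  0.2897] yaw -89.65 F [-0.3 -0.5 -1.7] w 22.9
```

View pics/w22b.png

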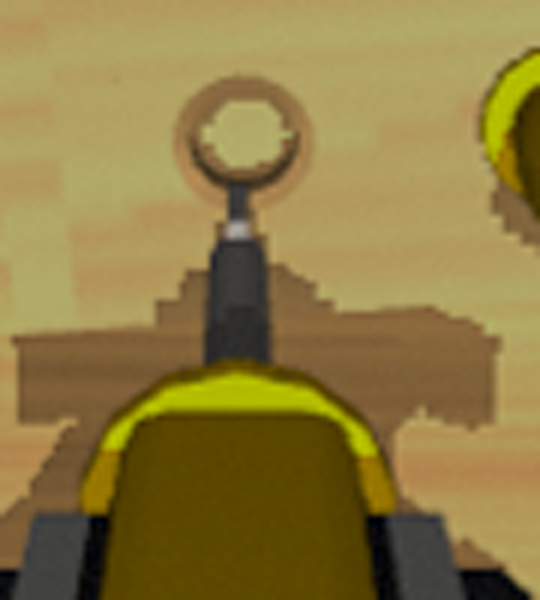

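```bash
python3 -m jog '[[0.2,1.3,10,0,0,0,15],[0.2,1.3,35,0,0,0,15],[0.2,1.3,65,0,0,0,15],[0.2,1.3,95,0,0,0,15],[0.2,1.3,125,0,0,0,15],[0.2,1.3,145,0,0,0,15],[0.2,1.3,149,0,0,0,15],[0.2,1.3,149,0,0,0,15]]'; python3 - <<'E'
from h import *
goto([.5181,-.3190,.139],-89.7)
c=snap('wrist','pics/w23.png')
E
```

```text
t: 24.98
position: [0.5186, -0.3181, 0.1409]
orientation: [3.141, 0.011, 0.001]
ft_force: [-0.6, 0.1, -0.8]
width: 0.264
t 24.98 shift [-0.5  0.9  1.9] turn [ 0.02 -0.04  0.11] pos [ 0.5186 -0.3181  0.1409] yaw -89.59 F [-0.6  0.1 -0.8] w 22.5
```

View pics/w23.png

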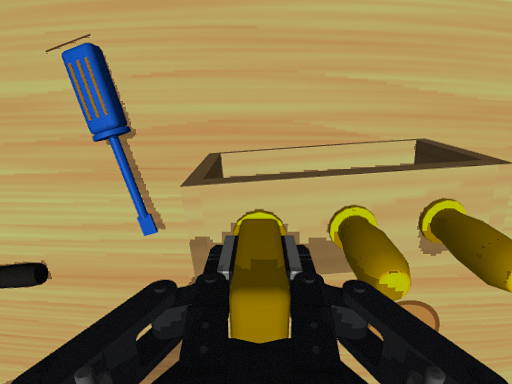

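```bash
python3 -m jog '[[0,0,1,0,0,0,15],[0,0,2,0,0,0,15],[0,0,2.5,0,0,0,15],[0,0,2.5,0,0,0,15]]'; python3 -m jog '[[0,0,0,0,0,0,28],[0,0,0,0,0,0,40],[0,0,0,0,0,0,46],[0,0,0,0,0,0,46],[0,0,0,0,0,0,46]]'; python3 - <<'E'
from h import *
goto([.5181,-.3190,.139],-89.7)
c=snap('wrist','pics/w24.png')
E
```

```text
t: 25.52
position: [0.5191, -0.3187, 0.1391]
orientation: [3.14, 0.011, 0.003]
ft_force: [0.6, -0.4, -0.4]
width: 0.267
t: 26.15
position: [0.5191, -0.3187, 0.1391]
orientation: [3.14, 0.011, 0.003]
ft_force: [0.6, 0.5, 0.0]
width: 0.542
t 26.15 shift [-1.   0.3  0.1] turn [ 0.1  -0.12  0.09] pos [ 0.5191 -0.3187  0.1391] yaw -89.61 F [0.6 0.5 0. ] w 46.3
```

View pics/w24.png

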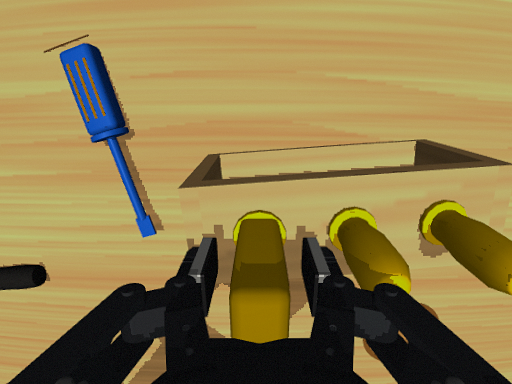

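Released with the handle standing clear between the fingers at (260,280). Retreating upward and checking everything.

```bash
python3 -m jog '[[0,0,-20,0,0,0,46],[0,0,-60,0,0,0,46],[0,0,-110,0,0,0,46],[0,0,-160,0,0,0,46],[-30,-20,-200,0,0,0,46],[-30,-20,-200,0,0,0,46],[-30,-20,-200,0,0,0,46]]'; python3 - <<'E'
from h import *
goto([.5181,-.3190,.139],-89.7)
c=snap('wrist','pics/w25.png')
t=snap('top'); cv2.imwrite('pics/t25.png',cv2.resize(t['pixels'][130:280,90:290,::-1],None,fx=4,fy=4,interpolation=cv2.INTER_CUBIC))
s=snap('scene'); cv2.imwrite('pics/s25.png',cv2.resize(s['pixels'][150:350,60:430,::-1],None,fx=2.15,fy=2.15,interpolation=cv2.INTER_CUBIC))
E
```

```text
t: 27.08
position: [0.4884, -0.2985, 0.3384]
orientation: [3.14, 0.011, 0.003]
ft_force: [-0.6, -0.6, -0.5]
width: 0.54
t 27.07 shift [ 29.2  20.5 199.5] turn [ 0.08 -0.11  0.09] pos [ 0.4884 -0.2985  0.3384] yaw -89.61 F [-0.6 -0.6 -0.5] w 46.1
```

View pics/w25.png

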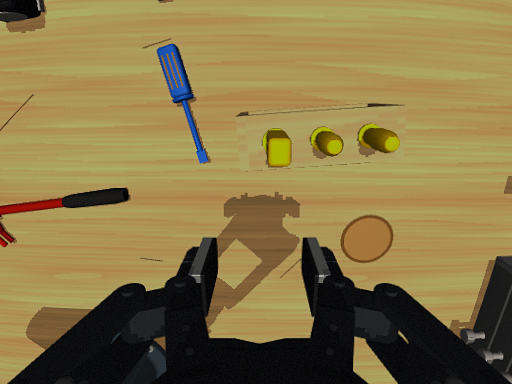

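View pics/t25.png

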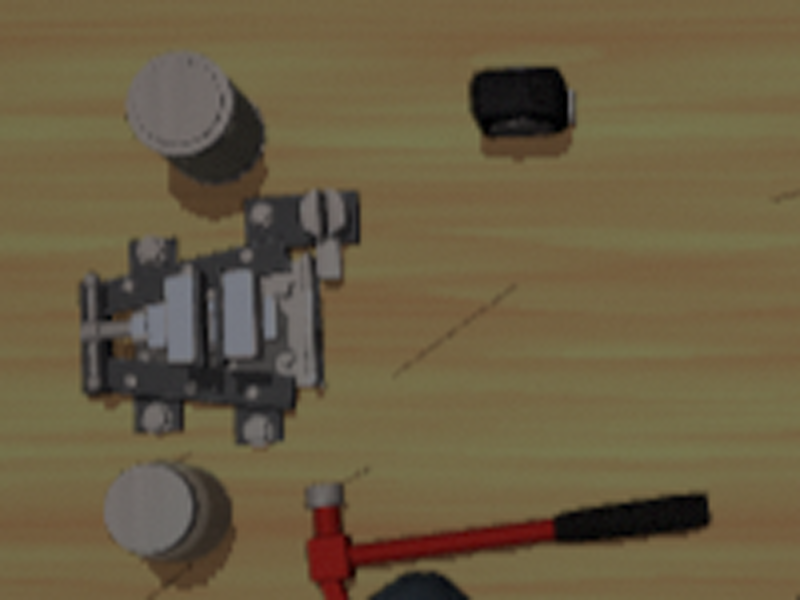

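View pics/s25.png

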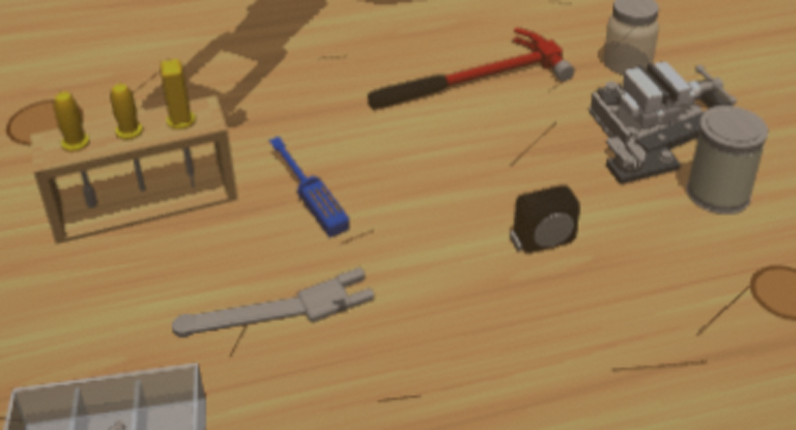

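```bash
python3 - <<'E'
from h import *
c=snap('top'); f=lambda u:((u-[90,130]+.5)*4-.5).round(0)
mo=np.array([.5508,.2431]); a=np.radians(94.3); d=np.array([np.cos(a),np.sin(a)]); n=np.array([-d[1],d[0]])
for nm,X,h in [('camhead',[-30.5,-78],.033),('flL',[-20,48],.035),('flR',[-20,-48],.035),('jawrearMid',[14,0],.076)]:
    w=mo+d*X[0]/1000+n*X[1]/1000; print(nm,f(proj(c,[*w,h])[0]))
workorder.hand_in()
E
```

```text
camhead [323. 212.]
flL [317. 381.]
flR [311. 252.]
jawrearMid [255. 312.]
the job is handed in; nothing more can be done
```

The job is handed in, and my last checks all passed; hand-in reported no verdict.

- **Vise:** I gripped it by the jaws and slid it along the bench into the dock until it stopped at about 15 N. In the wrist view taken right after release, the flange corners were within about 1 mm of the predicted home position. In the final top view the flange and jaw edges match the prediction to about 1 picture pixel (roughly 3 mm). I judged it home from these pictures and did not push on the flange again.
- **Cam lock:** With the flat-blade screwdriver in the slot, I turned it clockwise until the torque rose to 0.19 N m, well above the 0.06 N m friction. After withdrawing, the slot was perpendicular to the dock and the tongue lay across behind the flange. The gripper never came near the cam lock.
- **Screwdriver:** It stands upright in its original hole with its collar on the rack.
- **Everything else:** The other two tools, hammer, wrench, jar, tin, tape and the blue look-alike show no visible shift. The arm is clear of everything, and the job took about 27 s.

My early estimate of the blade tip position was about 2 mm off sideways, so I corrected the insertion by eye from the wrist pictures.

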